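# Put the hand plane away in the revolving tool store

### The arm

A 6-joint arm with a two-finger parallel gripper is mounted at the origin on the work surface. World frame = base frame: x ahead of the robot, y to its left, z up, the work surface at z = 0. Lengths are in m, angles in rad, forces in N, time in s.
With the tool pointing down it reaches from about 0.375 to 0.975 m from the base axis. Payload 3.8 kg.
Tool frame: the origin (TCP) lies on the centre line of the jaws, within the pads' length; the fingertips stand 25 mm ahead of it and the grasp point (between the pads) lies 6 mm ahead of it; y points along the fingers, z is the direction in which the jaws open and shut, and the axes are right-handed (so a half turn about y gives the same grasp; the last joint's range is limited). The gripper opens to 85 mm and grips with 20 to 120 N. Pads are 22 mm wide; open, the fingers measure 114 mm over their backs; the gripper's body (76 mm by 85 mm) begins 54 mm behind the grasp point. The pads swing forward as they close: fully open they stand 13 mm farther back than shut.
Start: joints at [1.266, 0.264, 1.604, -0, 1.274, -0.037], TCP at [0.179, 0.651, 0.217] pointing down, gripper open.
Joint ranges: [-2.63, 2.63], [-0.94, 2.18], [0.31, 2.57], [-1.31, 4.45], [0, 2.66], [-2.55, 2.55]. Speed limits (rad/s): [2.57, 2.57, 3.14, 3.14, 3.14, 3.14].

### API

Orientations are given as a rotation vector (axis times angle).
In Python, from workcell import bot gives the robot as it stands.
- The arm moves only by the shell command python3 -m jog 'ROWS' [FORCE]. ROWS is JSON, a list of rows, each a list of 5 numbers: the shift along the world's x, y, z in mm, then the turn about the world's z in degrees, then the finger opening in mm, from 0 to 85.4. A call has exactly 10 rows; each row is the pose to reach, as a shift and turn from the pose commanded when the call began; what a row does not reach only later rows make up. A row lasts 1/8 s, in which the tool goes at most 62.5 mm and 10.7 degrees, less where a joint would pass 70% of its speed; a pose out of reach is approached as far as the arm can. A call with a gripper value outside its range is refused whole. The fingers move at their own pace and stop on an object; FORCE is the grip in N (left out, the last holds). Time passes only in rows, so rows that repeat a pose let the fingers close, or fill a call up. It gives the time, the measured TCP pose, the force and the opening at its end, in the units of the state.
- bot.read_state(): the state, without advancing time (a new reading comes with each control period).
- bot.read_camera(name): name is "side" or "top" or "wrist"; returns a dict with "pixels" (384x512x3 uint8, red, green, blue), "fx", "fy", "cx", "cy" (pixels), "R" (3x3) and "t" (3): a world point X has camera coordinates R X + t. Camera axes: x right, y down, z forward; pixel columns grow to the right and rows downward; lengths in m; the calibration is good to about 2 mm. A picture is of the moment at which its call begins. There is no depth.
- bot.finish_job(): hands the job in, once; it reports no verdict.
The state is a dict: "time": time; "q": joint angles; "joint_vel": joint speeds; "joint_torque": joint torques, N m; "tool_pos": TCP position; "tcp_rot": TCP orientation; "wrist_force": force on the tool from outside, world axes, zero at the start; "torque": the same for the moment, N m; "width": opening from 0.0 (shut) to 1.0 (fully open).
Only numpy, scipy, OpenCV 4.12 (cv2) and the standard library are available. Lean on these libraries where they do the work, as an engineer would, in place of code of your own. Each camera call takes 0.05 s, during which the arm holds its last target.

### The job

Put the loose hand plane away in the revolving tool store: by the handwheel on top, turn the turntable until its one empty bay lies squarely under the loading opening, then lower the plane through the opening and set it down, sole flat on the bay floor, without dropping it. Then close the opening with its loose plywood cover, fully home with its flange flat on the top of the store, and leave the other things on the bench where they are.

Things in the scene. Friction and masses are not known exactly. Their poses are not given: they have to be found in the camera images.
- turntable (a joint): turntable angle about the vertical axis at the store's centre, counter-clockwise from above, relative to the store. Five 72 deg bays between radial dividers: four full (tools fastened in), one empty. At 0, and any multiple of 2 pi, the empty bay is squarely under the opening. Starts between 1.0 and 5.28; turns either way, no stops; about 4 N of drag at the handle, 2 kg in all; stays where left.
- store: revolving tool store, fixed: square plywood box 430 x 430 mm, 108 mm high, with a clear 6 mm plastic top through which the bays are seen. Origin: centre of its underside, on the turntable axis; -x points to the side with the loading opening. A handwheel fixed to the turntable (92 mm across, rim 119 to 131 mm above the bench) stands over the middle of the top.
- opening (a point): centre of the loading opening, level with the upper face of the clear top (108 mm above the bench), with the store's axes. A rectangle with bright metal edging, 132 mm along the store's x (radial) by 100 mm along y, through the 6 mm top; its centre is 128 mm from the turntable axis.
- handle (a point): the handwheel's upright black round grip, 22 mm across, 134 to 184 mm above the bench, 38 mm off the turntable axis, on the side straight opposite the empty bay. Point: on the grip's axis, 162 mm above the bench. The grip spins freely on its pin, so it can be led round the axis slowly in a circle of 38 mm radius without turning the gripper. Moves with the turntable.
- bay (a point): centre of the empty bay's floor, 36 mm above the bench, 126 mm from the turntable axis; moves with the turntable, its x axis pointing to the turntable axis. Bay: sector from the hub (50 mm from the axis) to a low rim (193 mm); about 62 mm wide at the hub end, 173 mm at mid length; dividers 58 mm tall; 66 mm from floor to the underside of the clear top.
- plane: loose wooden hand plane, sole down on the bench: body 116 mm long (x), 44 mm wide (y), flat sides 38 mm high; iron, wedge and front knob reach 55 mm. Origin: centre of the sole. About 0.36 kg. Goes into the bay lengthways along the radius, either end first.
- cover: loose plywood cover of the opening, right way up on the bench: flange 146 (x) x 116 (y) x 8 mm over a plug 122 x 90 x 6 mm that has 5 mm play all round in the opening. Origin: centre of the plug's underside. Bar handle 96 mm along x, 16 wide, 16 tall, centred 50 mm above the origin. 0.22 kg. Either way round fits; home, its origin is 6 mm below the opening point, x along the store's x.
- glue: bystander: white glue bottle, 60 mm across, 170 mm tall; origin at the centre of its base
- tin: bystander: paint tin, 96 mm across, 110 mm tall; origin at the centre of its base
- mallet: bystander: wooden mallet lying down, head 60 x 110 mm and 75 mm high, handle 210 mm along its +x from the head; origin under the centre of the head
- square: bystander: try square lying flat, stock 110 x 24 x 18 mm along x, steel blade 150 mm along +y; origin under the centre of the stock
- sander: bystander: cork sanding block 110 x 60 x 35 mm; origin at the centre of its underside

How it is judged:
By the outcome, as a careful person would: the job done as asked, in the order asked, and still so for the second after the job is handed in, with the robot touching nothing.
It also fails if it takes over 72 s, if anything falls off the work surface, if the arm or the gripper's body presses on something with over 40 N, if the wrist force passes 120 N, or if a joint passes its speed limit or range.

## Working session

There is one attempt and no reset: what is moved stays moved. The work goes in short steps, Python scripts to look and compute and a shell command to move; the robot and the scene stay as the last step left them, time stands still between calls to the robot, and variables do not carry over. Pictures are saved under pics/ and viewed, and the job is handed in when it is done.

```bash
ls; mkdir -p pics; python3 - <<'E'
from workcell import bot
import cv2
s=bot.read_state();print(s)
for n in("side","top","wrist"):
    c=bot.read_camera(n);cv2.imwrite(f"pics/{n}0.png",c["pixels"][:,:,::-1]);print(n,c["fx"],c["fy"],c["cx"],c["cy"],c["R"],c["t"])
E
```

```text
pics
{'time': 0.0, 'q': array([ 1.26608511e+00,  2.64761162e-01,  1.60539872e+00,  1.03619238e-05,
        1.27369435e+00, -3.69014619e-02]), 'joint_vel': array([-0.00063966,  0.0009202 , -0.00027916,  0.00189447, -0.00089749,
        0.0006844 ]), 'joint_torque': array([-2.10168037e-03, -5.15117526e+01, -3.67309785e+01, -1.48395579e-04,
        1.32145060e-02,  2.35665004e-05]), 'tool_pos': array([0.17838511, 0.65019878, 0.21534332]), 'tcp_rot': array([-1.56278339,  0.21060068, -0.2099798 ]), 'wrist_force': array([-0.46569979,  0.90981042,  0.06909665]), 'torque': array([ 0.00283365,  0.00073057, -0.00923104]), 'width': 1.0005963375911797}
side 369.1295741254227 369.1295741254227 260.1561509142814 191.26368614751516 [[-0.90546089 -0.42421531  0.01348886]
 [-0.32499938  0.67254972 -0.66487012]
 [ 0.27297616 -0.60639776 -0.74683718]] [0.44324367 0.28556506 0.87893326]
top 384.7601878645617 384.7601878645617 256.9993973576549 192.13889431734864 [[-0.01654122 -0.99986214  0.00144764]
 [-0.99632501  0.01636097 -0.08407609]
 [ 0.08404081 -0.00283304 -0.99645829]] [-0.0705103   0.55788395  1.18946755]
wrist 339.0547500567178 339.0547500567178 260.0879777293927 188.64481277972044 [[ 0.2650372   0.9642362  -0.00195799]
 [ 0.925259   -0.25375107  0.28196838]
 [ 0.27138728 -0.07654376 -0.9594217 ]] [-0.67423488 -0.0361621   0.37774149]
```

View pics/top0.png

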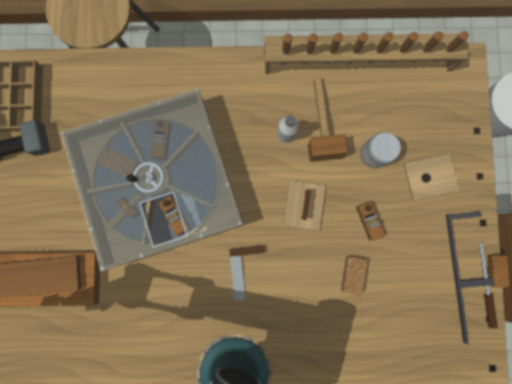

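View pics/side0.png

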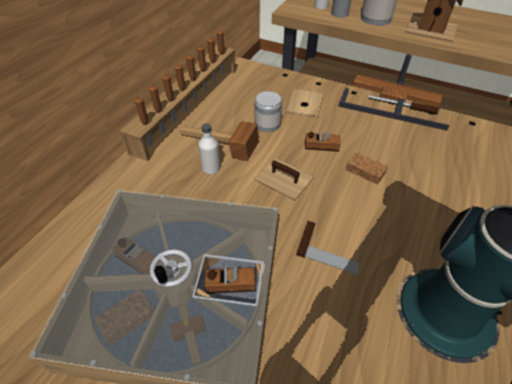

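View pics/wrist0.png

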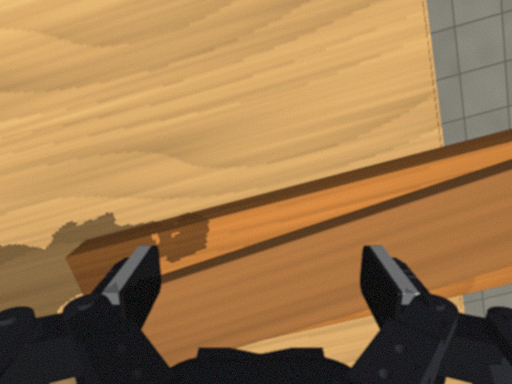

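```bash
python3 - <<'E'
import cv2
a=cv2.imread("pics/top0.png")
cv2.imwrite("pics/t1.png",cv2.resize(a[85:275,55:255],None,fx=3.1,fy=3.1,interpolation=cv2.INTER_CUBIC))
cv2.imwrite("pics/t2.png",cv2.resize(a[120:300,225:465],None,fx=3.3,fy=3.3,interpolation=cv2.INTER_CUBIC))
b=cv2.imread("pics/side0.png")
cv2.imwrite("pics/s1.png",cv2.resize(b[185:384,30:290],None,fx=3,fy=3,interpolation=cv2.INTER_CUBIC))
E
```

```text
(no output)
```

View pics/t1.png

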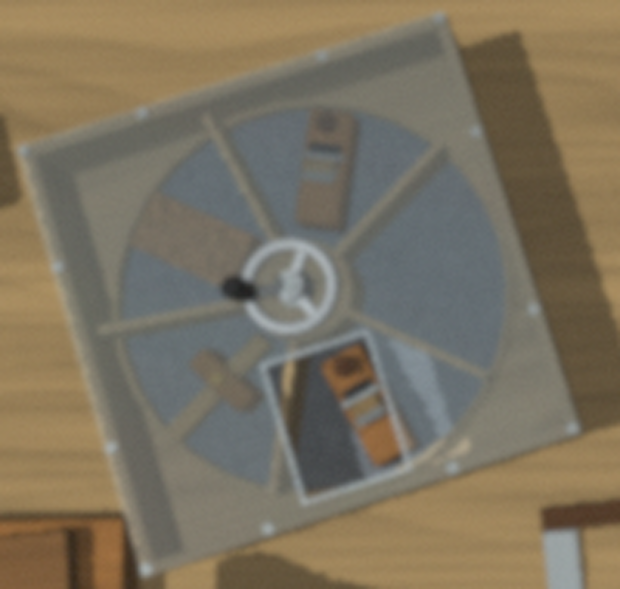

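View pics/t2.png

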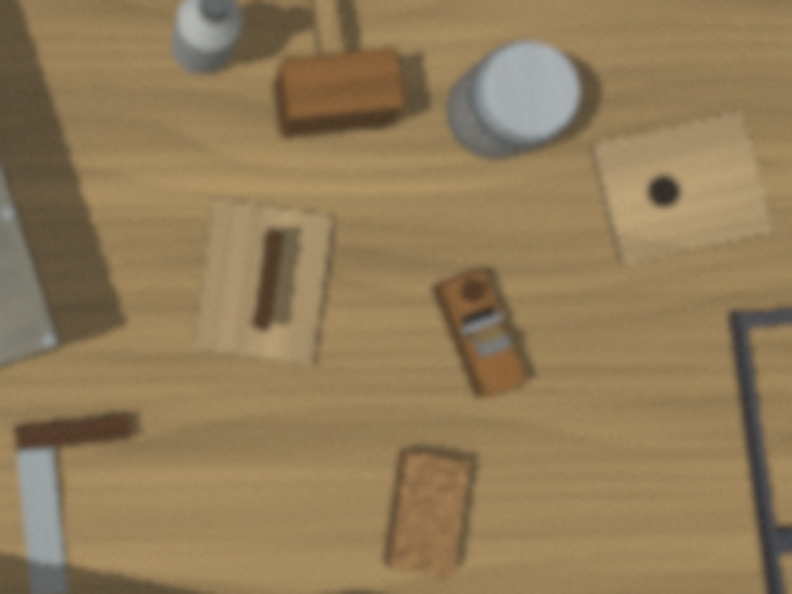

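View pics/s1.png

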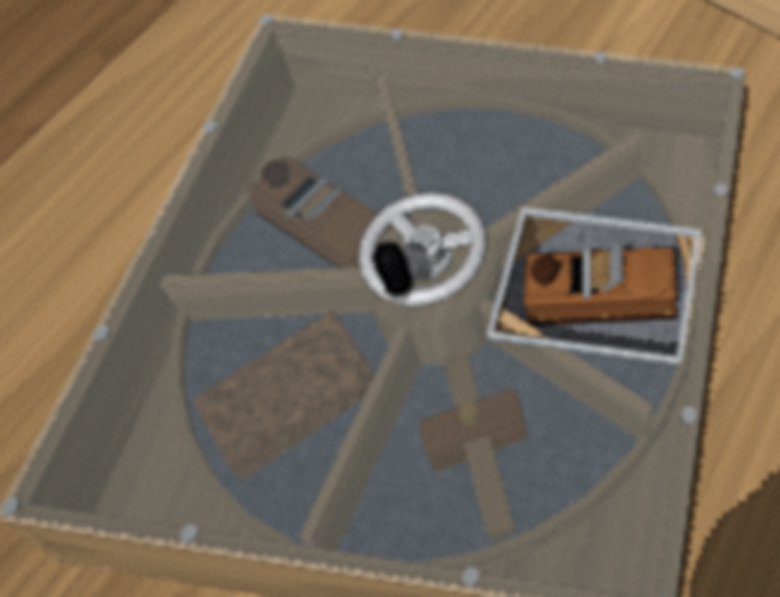

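```bash
cat > h.py <<'E'
import numpy as np, cv2
C={}
def cam(n):
    from workcell import bot
    return bot.read_camera(n)
TOP=dict(fx=384.7601878645617,fy=384.7601878645617,cx=256.9993973576549,cy=192.13889431734864,R=np.array([[-0.01654122,-0.99986214,0.00144764],[-0.99632501,0.01636097,-0.08407609],[0.08404081,-0.00283304,-0.99645829]]),t=np.array([-0.0705103,0.55788395,1.18946755]))
SIDE=dict(fx=369.1295741254227,fy=369.1295741254227,cx=260.1561509142814,cy=191.26368614751516,R=np.array([[-0.90546089,-0.42421531,0.01348886],[-0.32499938,0.67254972,-0.66487012],[0.27297616,-0.60639776,-0.74683718]]),t=np.array([0.44324367,0.28556506,0.87893326]))
def ray(c,p,z):
    R=np.array(c["R"]);t=np.array(c["t"])
    d=R.T@np.array([(p[0]-c["cx"])/c["fx"],(p[1]-c["cy"])/c["fy"],1.]);o=-R.T@t
    return o+d*(z-o[2])/d[2]
def proj(c,X):
    v=np.array(c["R"])@np.array(X)+np.array(c["t"]);return np.array([c["fx"]*v[0]/v[2]+c["cx"],c["fy"]*v[1]/v[2]+c["cy"]])
def un(p,f,off): return [(p[0]+.5)/f-.5+off[0],(p[1]+.5)/f-.5+off[1]]
E
python3 - <<'E'
from h import *
np.set_printoptions(precision=4,suppress=True)
def T(ps,z,f=3.1,o=(55,85),c=TOP): return np.array([ray(c,un(p,f,o),z) for p in ps])
for nm,c,f,o,box,op,ring,hd in (("top",TOP,3.1,(55,85),[(24,150),(442,17),(578,432),(147,570)],[(263,367),(365,333),(411,464),(305,502)],(288,286),(236,288)),
  ("side",SIDE,3,(30,185),[(10,507),(267,19),(741,72)],[(489,337),(524,209),(701,232),(681,361)],(422,248),(391,268))):
    b=T(box,.108,f,o,c);print(nm,"box",b[:,:2]);
    if len(b)==4: print("ctr",b.mean(0))
    e=b[1]-b[0];print("edge ang",np.degrees(np.arctan2(e[1],e[0])),np.linalg.norm(e))
    q=T(op,.108,f,o,c);print("open",q[:,:2],q.mean(0))
    for i in range(4):
        e=q[(i+1)%4]-q[i];print(np.linalg.norm(e),np.degrees(np.arctan2(e[1],e[0])))
    print("ring",T([ring],.125,f,o,c),"handle",T([hd],.159,f,o,c),T([hd],.184,f,o,c))
c2=[(212,197),(332,212),(316,362),(195,348)]
q=T(c2,.014,3.3,(225,120));print("cover",q,q.mean(0))
bar=[(275,230),(262,328)];q=T(bar,.058,3.3,(225,120));print("bar",q,q.mean(0))
pl=[(434,284),(491,268),(533,377),(480,396)];q=T(pl,.038,3.3,(225,120));print("plane",q,q.mean(0))
for i in range(4):
        e=q[(i+1)%4]-q[i];print(np.linalg.norm(e),np.degrees(np.arctan2(e[1],e[0])))
E
```

```text
top box [[ 0.735   0.4952]
 [ 0.8594  0.0946]
 [ 0.4571 -0.0317]
 [ 0.3359  0.3707]]
ctr [0.5969 0.2322 0.108 ]
edge ang -72.75677332771119 0.4194543905538155
open [[0.5232 0.2646]
 [0.5538 0.1685]
 [0.4299 0.1252]
 [0.3962 0.2242]] [0.4757 0.1956 0.108 ]
0.10086281943302859 -72.3325599518777
0.13126805287228666 -160.72993027287473
0.1046188592520701 108.77344539212594
0.1332360989909226 17.639355863632357
ring [[0.5975 0.2368 0.125 ]] handle [[0.5921 0.2742 0.159 ]] [[0.5889 0.2661 0.184 ]]
side box [[ 0.7346  0.4944]
 [ 0.8586  0.096 ]
 [ 0.4587 -0.0301]]
edge ang -72.70105312087414 0.4172169215614191
open [[0.5234 0.267 ]
 [0.5551 0.1661]
 [0.4242 0.1259]
 [0.3938 0.2249]] [0.4741 0.196  0.108 ]
0.10573069597136252 -72.5446176011205
0.13696190026294872 -162.9034955170516
0.10364031228349699 107.06929950276458
0.13626644254193473 17.974612696816518
ring [[0.598 0.235 0.125]] handle [[0.5919 0.271  0.159 ]] [[0.5795 0.2805 0.184 ]]
cover [[ 0.5967 -0.182   0.014 ]
 [ 0.5802 -0.2975  0.014 ]
 [ 0.4365 -0.2777  0.014 ]
 [ 0.4517 -0.1624  0.014 ]] [ 0.5163 -0.2299  0.014 ]
bar [[ 0.5598 -0.236   0.058 ]
 [ 0.4692 -0.2215  0.058 ]] [ 0.5145 -0.2287  0.058 ]
plane [[ 0.5081 -0.387   0.038 ]
 [ 0.5223 -0.4413  0.038 ]
 [ 0.4195 -0.4764  0.038 ]
 [ 0.4027 -0.426   0.038 ]] [ 0.4631 -0.4327  0.038 ]
0.0561385825348489 -75.35174859324987
0.10856560165679263 -161.17848381557957
0.05307847765397325 108.48215188913092
0.11237432268401683 20.30650578039183
```

```bash
python3 -m jog '[[42,-38,15,0,85],[84,-76,15,0,85],[126,-114,15,0,85],[168,-152,15,0,85],[210,-190,15,0,85],[252,-228,15,0,85],[294,-266,15,0,60],[336,-304,15,0,60],[378,-342,15,0,60],[413,-378,15,0,60]]'; python3 - <<'E'
from h import *
from workcell import bot
from scipy.spatial.transform import Rotation as Ro
s=bot.read_state();print(s["tool_pos"],Ro.from_rotvec(s["tcp_rot"]).as_matrix(),s["width"],s["time"])
c=bot.read_camera("wrist");cv2.imwrite("pics/w1.png",c["pixels"][:,:,::-1])
print(proj(c,[.597,.2335,.131]),proj(c,[.592,.272,.184]))
print(c["R"],c["t"])
E
```

```text
time: 1.4
tool_pos: [0.5929, 0.2713, 0.2313]
tcp_rot: [-1.561, 0.211, -0.21]
wrist_force: [0.5, 1.0, -0.0]
width: 0.706
[0.59285131 0.27126597 0.23125584] [[ 9.64210510e-01 -3.26858192e-04  2.65137674e-01]
 [-2.65137734e-01 -1.52697775e-04  9.64210537e-01]
 [-2.74674180e-04 -9.99999935e-01 -2.33895240e-04]] 0.7055297935833845 1.4
[215.2982229  201.06425607] [260.30758132 205.03783075]
[[ 2.65583247e-01  9.64087920e-01 -1.46995263e-04]
 [ 9.25042521e-01 -2.54784212e-01  2.81746942e-01]
 [ 2.71591371e-01 -7.49632445e-02 -9.59488738e-01]] [-0.41929108 -0.51978403  0.2508685 ]
```

View pics/w1.png

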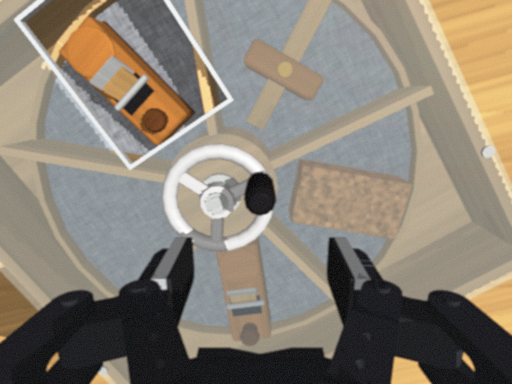

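```bash
python3 - <<'E'
from h import *
from workcell import bot
a=cv2.imread("pics/w1.png")
c=bot.read_camera("wrist")
hsv=cv2.cvtColor(a,cv2.COLOR_BGR2HSV)
m=((hsv[...,2]<70)).astype(np.uint8);m[240:]=0
n,l,st,ce=cv2.connectedComponentsWithStats(m)
for i in range(1,n):
    if st[i,4]>200: print("dark",st[i],ce[i])
w=((hsv[...,2]>190)&(hsv[...,1]<40)).astype(np.uint8);w[:135]=0;w[260:]=0;w[:,:150]=0;w[:,290:]=0
ys,xs=np.nonzero(w); 
# outer ring: hull
h=cv2.convexHull(np.c_[xs,ys].astype(np.float32));print("ring",cv2.fitEllipse(h),len(h))
e=cv2.fitEllipse(h);print("axis",ray(c,e[0],.126))
print("hdl top",ray(c,(259.5,200),.184))
# project predicted handle cylinder rim
for ax in [(.592,.272)]:
  for z in (.134,.184):
    P=np.array([proj(c,[ax[0]+.011*np.cos(t),ax[1]+.011*np.sin(t),z]) for t in np.linspace(0,6.28,40)]);print(z,P.min(0),P.max(0))
E
```

```text
dark [124  84  29  30 331] [138.01812689  98.70996979]
dark [245 173  30  42 999] [259.49349349 193.58358358]
ring ((210.37893676757812, 189.48069763183594), (102.59233856201172, 137.99624633789062), 123.66221618652344) 27
axis [0.59236669 0.22620236 0.126     ]
hdl top [0.59283406 0.2673153  0.184     ]
0.134 [251.12398824 162.78984686] [279.67124023 190.44959356]
0.184 [248.86880005 179.99434548] [283.83485359 213.28490017]
```

```bash
python3 - <<'E'
from h import *
from workcell import bot
print(bot.read_state()["tool_pos"])
c=bot.read_camera("wrist");a=c["pixels"][:,:,::-1].copy();cv2.imwrite("pics/w2.png",a)
hsv=cv2.cvtColor(a,cv2.COLOR_BGR2HSV)
m=((hsv[...,2]<70)).astype(np.uint8);m[240:]=0
n,l,st,ce=cv2.connectedComponentsWithStats(m)
for i in range(1,n):
    if st[i,4]>200: print("dark",st[i],ce[i])
for ax in [(.592,.272)]:
  for z in (.134,.184):
    P=np.array([proj(c,[ax[0]+.011*np.cos(t),ax[1]+.011*np.sin(t),z]) for t in np.linspace(0,6.28,40)]);print(z,P.min(0),P.max(0))
g=cv2.GaussianBlur(cv2.cvtColor(a,cv2.COLOR_BGR2GRAY),(5,5),0)
print(cv2.HoughCircles(g[130:265,150:290],cv2.HOUGH_GRADIENT,1,30,param1=80,param2=20,minRadius=42,maxRadius=62))
P=np.array([proj(c,[.597+.046*np.cos(t),.2335+.046*np.sin(t),.126]) for t in np.linspace(0,6.28,40)]);print(P.min(0),P.max(0))
cv2.imwrite("pics/w2c.png",cv2.resize(a[120:270,120:320],None,fx=4,fy=4,interpolation=cv2.INTER_CUBIC))
np.save("w2.npy",dict(c),allow_pickle=True)
E
```

```text
[0.59466385 0.26872929 0.23099399]
dark [126  81  28  31 335] [139.71940299  96.15223881]
dark [248 170  30  41 998] [262.43687375 190.33667335]
0.134 [248.7515872  166.80479511] [277.2083306  194.30806309]
0.184 [246.0814093  184.62850627] [280.92103355 217.70161794]
[[[71.5 62.5 55.5]]]
[161.45896522 139.34186316] [275.57203757 248.05061044]
```

View pics/w2c.png

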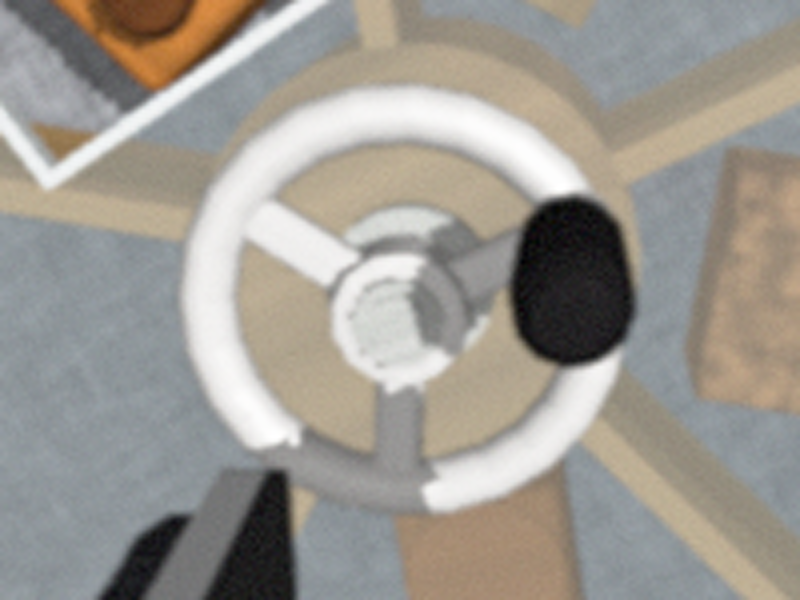

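```bash
python3 -m jog '[[-1,-1,0,0,60],[-1,-1,-12,0,60],[-1,-1,-25,0,60],[-1,-1,-38,0,60],[-1,-1,-50,0,60],[-1,-1,-61,0,60],[-1,-1,-61,0,50],[-1,-1,-61,0,20],[-1,-1,-61,0,15],[-1,-1,-61,0,15]]' 30;  python3 - <<'E'
from h import *
from workcell import bot
print(bot.read_state()["tool_pos"])
c=bot.read_camera("wrist");a=c["pixels"][:,:,::-1].copy();cv2.imwrite("pics/w3.png",a)
E
```

```text
time: 2.8
tool_pos: [0.591, 0.272, 0.1714]
tcp_rot: [-1.56, 0.21, -0.211]
wrist_force: [0.2, 0.4, 0.1]
width: 0.175
[0.59100168 0.27202206 0.17136036]
```

View pics/w3.png

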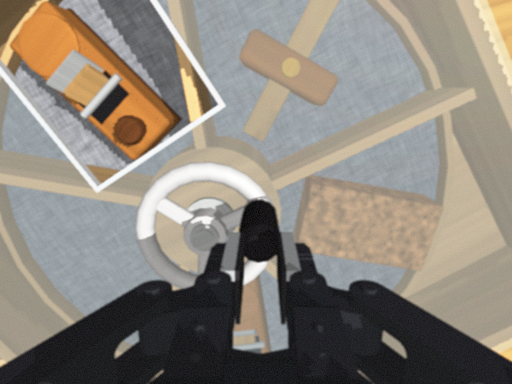

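```bash
python3 - <<'E'
from h import *
from workcell import bot
s=bot.read_state();print(s["tool_pos"],s["width"],s["wrist_force"])
c=bot.read_camera("wrist");a=c["pixels"][:,:,::-1].copy()
p=np.array(s["tool_pos"])
print("tcp",proj(c,p),"tip",proj(c,p-[0,0,.025]),"gp",proj(c,p-[0,0,.006]))
for z in (.134,.184):
    P=np.array([proj(c,[.591+.011*np.cos(t),.272+.011*np.sin(t),z]) for t in np.linspace(0,6.28,40)]);print(z,P.min(0),P.max(0))
P=np.array([proj(c,[.5978+.046*np.cos(t),.2353+.046*np.sin(t),.126]) for t in np.linspace(0,6.28,40)]);print(P.min(0),P.max(0))
cv2.imwrite("pics/w3c.png",cv2.resize(a[150:350,130:390],None,fx=3,fy=3,interpolation=cv2.INTER_CUBIC))
E
```

```text
[0.59089434 0.27198905 0.17122772] 0.17766202280388185 [ 0.40562983 -0.19594937  0.03618566]
tcp [259.30791681 237.89550156] tip [259.37579204 219.4208095 ] gp [259.32589928 233.00092431]
0.134 [241.36495924 194.79119598] [277.61833287 228.88980385]
0.184 [235.72225398 227.75751809] [283.02733702 270.7664899 ]
[135.11978128 161.26215415] [278.80832793 293.94882463]
```

View pics/w3c.png

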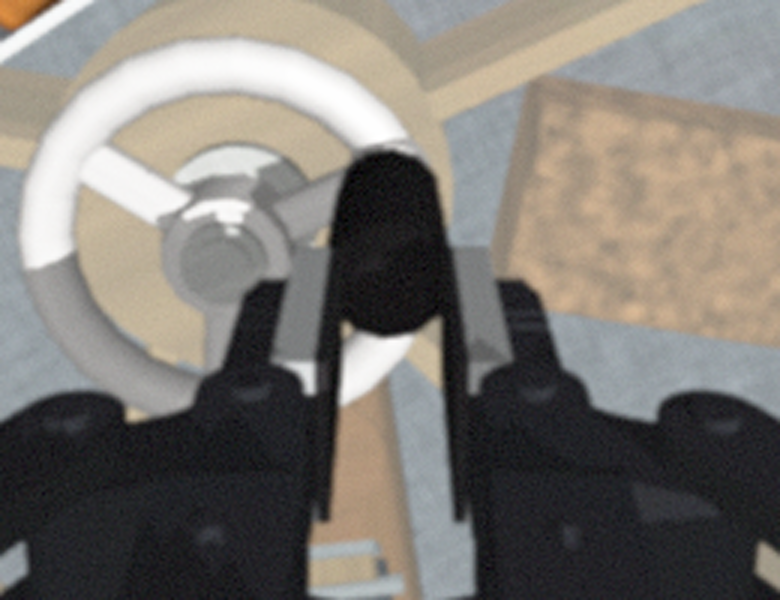

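```bash
python3 -m jog '[[0,0,0,0,0],[0,0,0,0,0],[6,1.3,0,0,0],[13,0.8,0,0,0],[19.7,-1,0,0,0],[26,-4,0,0,0],[31.7,-8,0,0,0],[36.6,-13,0,0,0],[40.4,-19,0,0,0],[43,-25.5,0,0,0]]' 30;  python3 - <<'E'
from h import *
from workcell import bot
s=bot.read_state();print(s["tool_pos"],s["width"],s["wrist_force"])
c=bot.read_camera("wrist");a=c["pixels"][:,:,::-1].copy();cv2.imwrite("pics/w4.png",a)
E
```

```text
time: 4.15
tool_pos: [0.6338, 0.2459, 0.1707]
tcp_rot: [-1.561, 0.21, -0.21]
wrist_force: [1.0, -0.1, 0.4]
width: -0.003
[0.63382222 0.24590326 0.17068405] -0.002767608572547822 [ 0.95319156 -0.13276258  0.44769344]
```

View pics/w4.png

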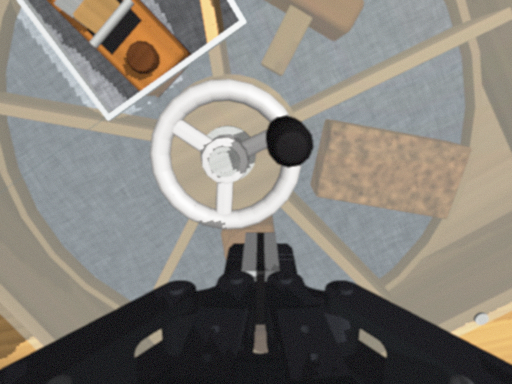

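```bash
python3 - <<'E'
from h import *
from workcell import bot
s=bot.read_state();p=np.array(s["tool_pos"]);print(p,s["time"])
for n,o in (("side",(60,170)),("top",(60,90)),("wrist",(130,80))):
    c=bot.read_camera(n);a=c["pixels"][:,:,::-1].copy()
    print(n,"tcp",proj(c,p),"tip",proj(c,p-[0,0,.025]))
    x,y=o;f=3.2
    b=cv2.resize(a[y:y+180,x:x+240],None,fx=f,fy=f,interpolation=cv2.INTER_CUBIC)
    for q,col in ((p,(0,0,255)),(p-[0,0,.025],(0,255,0))):
        u=(proj(c,q)-[x,y]+.5)*f-.5;cv2.circle(b,(int(u[0]),int(u[1])),4,col,-1)
    cv2.imwrite(f"pics/{n}5.png",b)
R=np.array(c["R"]);print(-R.T@np.array(c["t"])-p)
E
```

```text
[0.6340893  0.2450108  0.17065213] 4.2
side tcp [149.5435875  253.48612668] tip [151.9858035  259.74509798]
top tcp [140.09105212 161.91331317] tip [142.73337345 163.33701066]
wrist tcp [257.80123721 239.06514615] tip [258.07939049 220.50033663]
[-0.06924407  0.02025799  0.15587298]
```

View pics/side5.png

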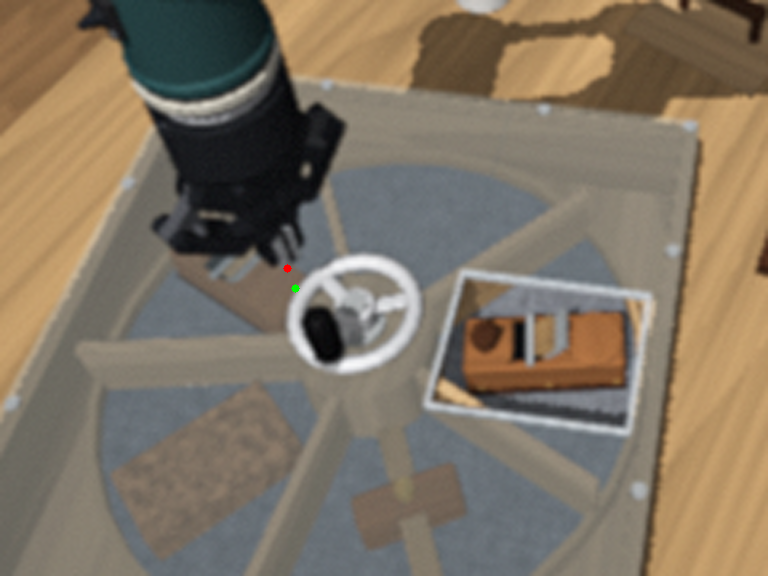

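View pics/wrist5.png

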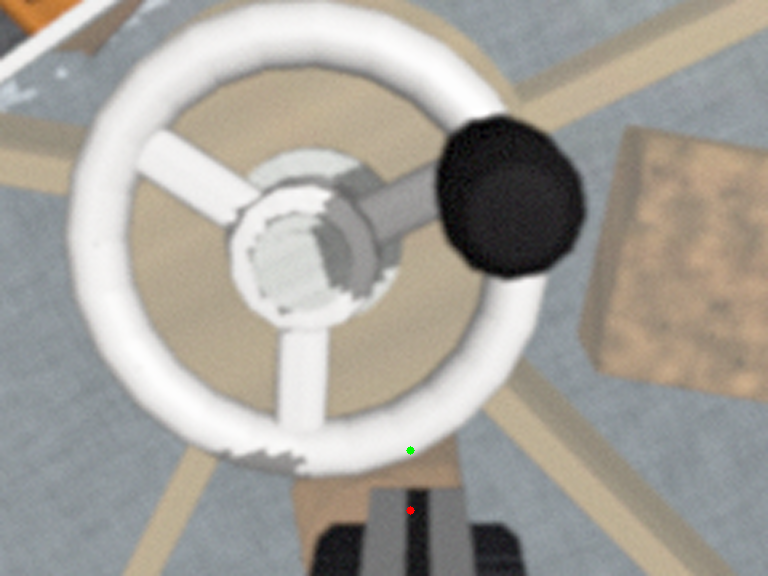

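View pics/top5.png

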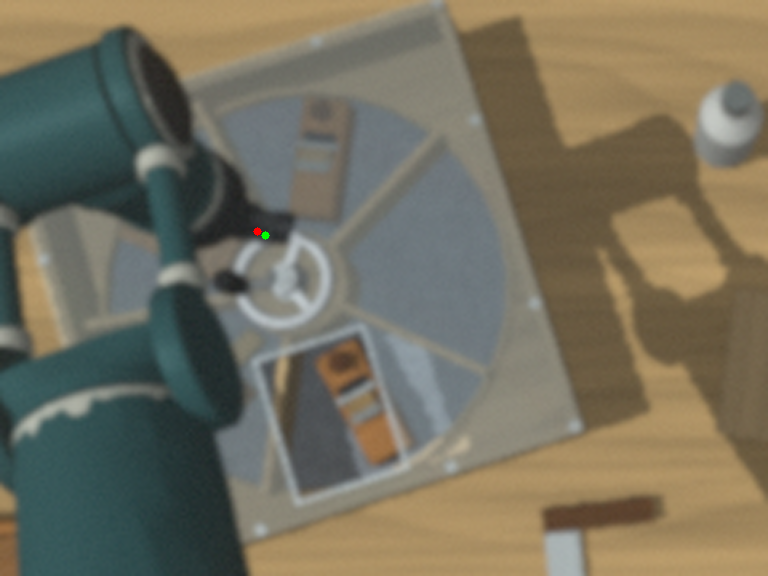

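```bash
python3 - <<'E'
from h import *
from workcell import bot
s=bot.read_state();p=np.array(s["tool_pos"]);print(p,s["time"])
c=bot.read_camera("side");a=c["pixels"][:,:,::-1].copy()
print("sidecam",-SIDE["R"].T@SIDE["t"])
x,y,f=100,210,10
b=cv2.resize(a[y:y+58,x:x+78],None,fx=f,fy=f,interpolation=cv2.INTER_CUBIC)
b=cv2.convertScaleAbs(b,alpha=1.8,beta=20)
cv2.imwrite("pics/side6.png",b)
E
```

```text
[0.63356312 0.24623906 0.17071264] 4.35
sidecam [0.25422045 0.52895721 0.84030486]
```

View pics/side6.png

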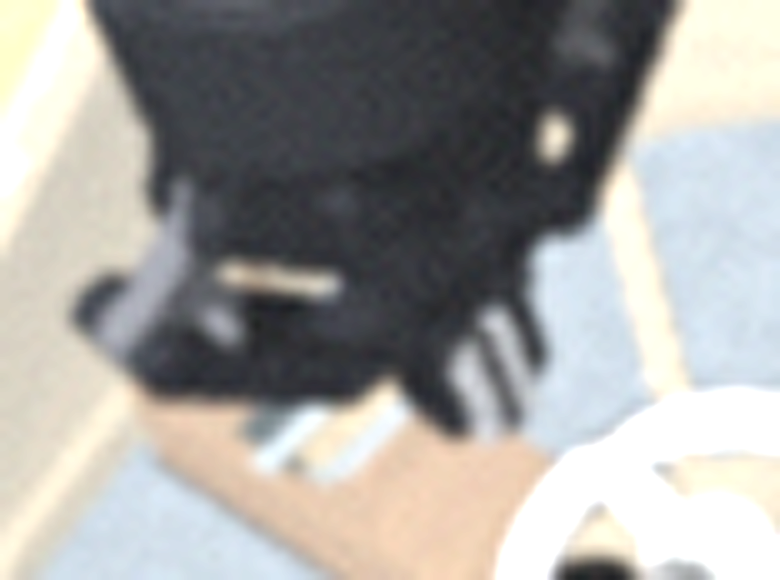

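```bash
python3 - <<'E'
from h import *
from workcell import bot
s=bot.read_state();p=np.array(s["tool_pos"])
c=bot.read_camera("wrist");a=c["pixels"][:,:,::-1].copy();cv2.imwrite("pics/w7.png",a)
def tri(obs):
    A=np.zeros((3,3));b=np.zeros(3);L=[]
    for c,px in obs:
        R=np.array(c["R"]);o=-R.T@np.array(c["t"]);d=R.T@np.array([(px[0]-c["cx"])/c["fx"],(px[1]-c["cy"])/c["fy"],1]);d/=np.linalg.norm(d)
        M=np.eye(3)-np.outer(d,d);A+=M;b+=M@o;L.append((o,d))
    X=np.linalg.solve(A,b);return X,[np.linalg.norm(np.cross(X-o,d)) for o,d in L]
X,e=tri([(c,(260.3,232.8)),(SIDE,(149.2,252.6))]);print("tip front",X,X-p,e)
# pad top
# handle top centre in wrist; from side
print(proj(c,p+[-.011,0,-.025]))
E
```

```text
tip front [0.62559551 0.24993113 0.18649473] [-0.00789315  0.00350743  0.01576708] [np.float64(0.0013651475708996192), np.float64(0.0013651475708994095)]
[254.2524995  201.84338821]
```

View pics/w7.png

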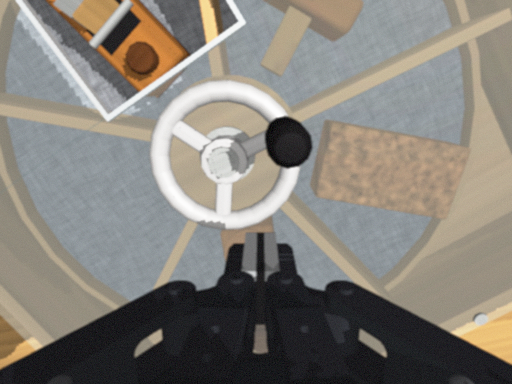

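```bash
python3 - <<'E'
from h import *
from workcell import bot
c=bot.read_camera("wrist");a=c["pixels"][:,:,::-1].copy()
m=(cv2.cvtColor(a,cv2.COLOR_BGR2GRAY)<75).astype(np.uint8);m[200:]=0
n,l,st,ce=cv2.connectedComponentsWithStats(m)
for i in range(1,n):
    if st[i,4]>500: print("dark",st[i],ce[i])
for X in [(.591,.272),(.589,.272),(.592,.274)]:
  B=[np.array([proj(c,[X[0]+.011*np.cos(t),X[1]+.011*np.sin(t),z]) for t in np.linspace(0,6.28,60)]) for z in (.134,.184)]
  B=np.concatenate(B);print(X,B.min(0),B.max(0),B.mean(0))
P=np.array([proj(c,[.5978+.046*np.cos(t),.2353+.046*np.sin(t),.126]) for t in np.linspace(0,6.28,60)]);print(P.min(0),P.max(0))
w=((a.min(2)>170)).astype(np.uint8);w[:75]=0;w[232:]=0;w[:,:148]=0;w[:,305:]=0
n,l,st,ce=cv2.connectedComponentsWithStats(w)
for i in range(1,n):
    if st[i,4]>300: print("ring",st[i],ce[i])
E
```

```text
dark [101  10  39  45 686] [120.04227405  32.03644315]
dark [ 265  117   47   51 1809] [287.2830293  142.20176893]
(0.591, 0.272) [263.50157787 113.00916354] [316.66393749 172.85726343] [286.90897639 140.40008019]
(0.589, 0.272) [262.57041696 109.44974896] [315.62020652 168.50255159] [285.90094222 136.40517991]
(0.592, 0.274) [267.37999204 113.80780424] [321.80355073 173.83317822] [291.41865523 141.29581129]
[148.8045356  78.0279098] [302.22264229 229.30071774]
ring [ 150   80  150  149 8800] [214.65397727 154.81215909]
```

```bash
python3 -m jog '[[0,0,20,0,60],[-12,7,25,0,60],[-24,14,25,0,60],[-36,20,25,0,60],[-44,25,25,0,60],[-44,25,10,0,60],[-44,25,-5,0,60],[-44,25,-15,0,60],[-44,25,-20,0,60],[-44,25,-20,0,60]]' 30;  python3 - <<'E'
from h import *
from workcell import bot
s=bot.read_state();print(s["tool_pos"],s["width"],s["wrist_force"])
c=bot.read_camera("wrist");a=c["pixels"][:,:,::-1].copy();cv2.imwrite("pics/w8.png",a)
c=bot.read_camera("side");a=c["pixels"][:,:,::-1].copy()
x,y,f=100,210,10
b=cv2.resize(a[y:y+80,x:x+100],None,fx=8,fy=7.5,interpolation=cv2.INTER_CUBIC)
cv2.imwrite("pics/side8.png",cv2.convertScaleAbs(b,alpha=1.8,beta=20))
E
```

```text
time: 5.75
tool_pos: [0.5895, 0.2711, 0.1499]
tcp_rot: [-1.561, 0.211, -0.21]
wrist_force: [-0.3, 0.1, -0.9]
width: 0.702
[0.58949281 0.27111683 0.14985511] 0.701712342294124 [-0.31461918  0.05555427 -0.90429145]
```

View pics/w8.png

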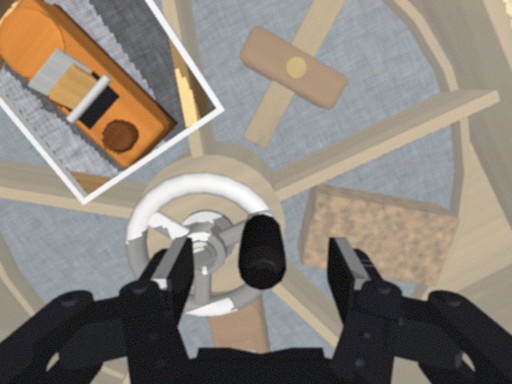

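View pics/side8.png

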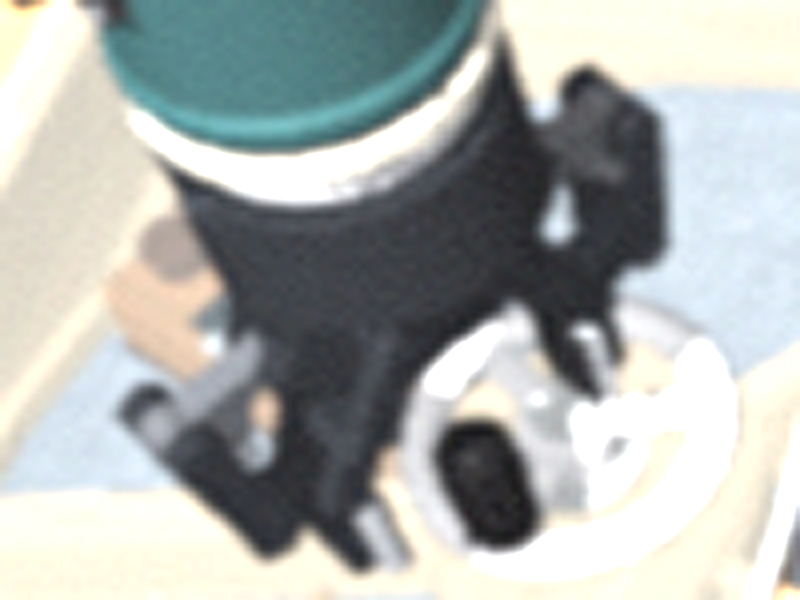

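```bash
python3 - <<'E'
from h import *
p=np.array([.5895-.0106,.2711+.003,0])
for z in (.12,.13,.14,.15,.16,.17,.18,.19): print(z,proj(SIDE,p+[0,0,z]), proj(SIDE,[.5895,.2711,z]))
E
```

```text
0.12 [167.72956725 286.71371319] [164.37326451 283.57533768]
0.13 [166.90170042 284.46287512] [163.51820674 281.30801523]
0.14 [166.05769443 282.16815725] [162.64658164 278.99676183]
0.15 [165.19707269 279.82826381] [161.75790297 276.6402882 ]
0.16 [164.31933966 277.44184748] [160.85166533 274.23725412]
0.17 [163.42397989 275.00750685] [159.9273431  271.78626587]
0.18 [162.51045702 272.52378365] [158.98438949 269.28587354]
0.19 [161.57821271 269.98915982] [158.02223545 266.73456819]
```

```bash
python3 -m jog '[[0,0,-6,0,60],[0,0,-12,0,60],[0,0,-18,0,60],[0,0,-22,0,55],[0,0,-22,0,40],[0,0,-22,0,25],[0,0,-22,0,15],[0,0,-22,0,10],[0,0,-22,0,10],[0,0,-22,0,10]]' 30;  python3 - <<'E'
from h import *
from workcell import bot
s=bot.read_state();print(s["tool_pos"],s["width"],s["wrist_force"])
c=bot.read_camera("wrist");a=c["pixels"][:,:,::-1].copy();cv2.imwrite("pics/w9.png",a)
E
```

```text
time: 7.1
tool_pos: [0.5899, 0.2717, 0.129]
tcp_rot: [-1.56, 0.21, -0.211]
wrist_force: [0.0, 1.3, 0.9]
width: 0.239
[0.58986649 0.27172649 0.12903234] 0.23929802521302124 [0.04214022 1.30356008 0.92887143]
```

View pics/w9.png

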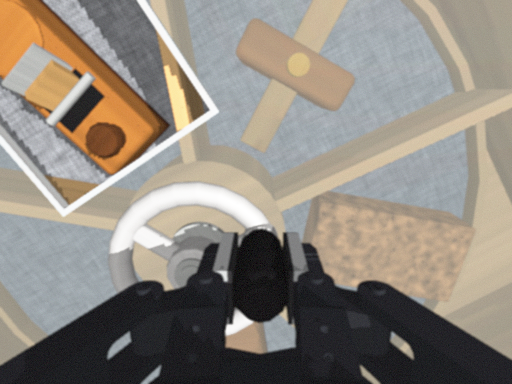

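```bash
python3 -m jog '[[6.1,1.7,0,0,10],[12.3,1.5,0,0,10],[18.5,0.2,0,0,10],[24.4,-2,0,0,10],[29.8,-5.2,0,0,10],[34.6,-9.2,0,0,10],[38.7,-13.9,0,0,10],[41.9,-19.2,0,0,10],[44.3,-25.1,0,0,10],[44.3,-25.1,0,0,10]]' 30;  python3 - <<'E'
from h import *
from workcell import bot
s=bot.read_state();print(s["tool_pos"],s["width"],s["wrist_force"])
c=bot.read_camera("wrist");a=c["pixels"][:,:,::-1].copy();cv2.imwrite("pics/w10.png",a)
E
```

```text
time: 8.4
tool_pos: [0.6333, 0.2449, 0.129]
tcp_rot: [-1.563, 0.211, -0.209]
wrist_force: [-4.3, -3.6, 5.2]
width: 0.235
[0.6333409  0.24486222 0.12901591] 0.2349236167657156 [-4.33625049 -3.61331957  5.23441655]
```

View pics/w10.png

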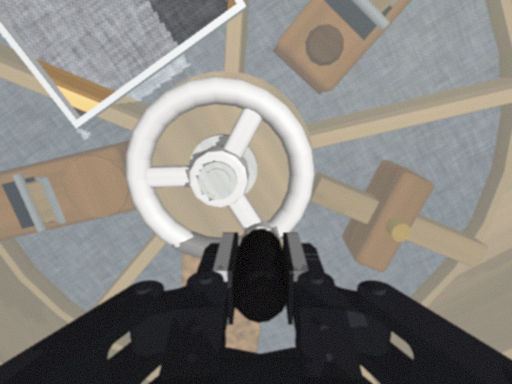

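```bash
python3 -m jog '[[0,0,0,0,20],[0,0,0,0,35],[0,0,0,0,50],[0,0,3,0,60],[0,0,20,0,60],[0,0,40,0,60],[-10,0,65,0,60],[-20,-5,90,0,60],[-30,-10,110,0,60],[-30,-10,110,0,60]]' 30;  python3 - <<'E'
from h import *
from workcell import bot
import pickle
s=bot.read_state();print(s["tool_pos"],s["width"],s["wrist_force"])
D={}
for n in("wrist","side","top"):
    c=bot.read_camera(n);a=c["pixels"][:,:,::-1].copy();cv2.imwrite(f"pics/{n}11.png",a);D[n]=c
pickle.dump(D,open("d11.pkl","wb"))
cv2.imwrite("pics/w11z.png",cv2.resize(D["wrist"]["pixels"][:,:,::-1],None,fx=1.55,fy=1.55,interpolation=cv2.INTER_CUBIC))
E
```

```text
time: 9.7
tool_pos: [0.605, 0.2367, 0.2425]
tcp_rot: [-1.558, 0.206, -0.214]
wrist_force: [0.7, 0.0, -0.2]
width: 0.703
[0.60503822 0.23665067 0.24252257] 0.7027931837841299 [ 0.66104146  0.03208506 -0.21881579]
```

View pics/w11z.png

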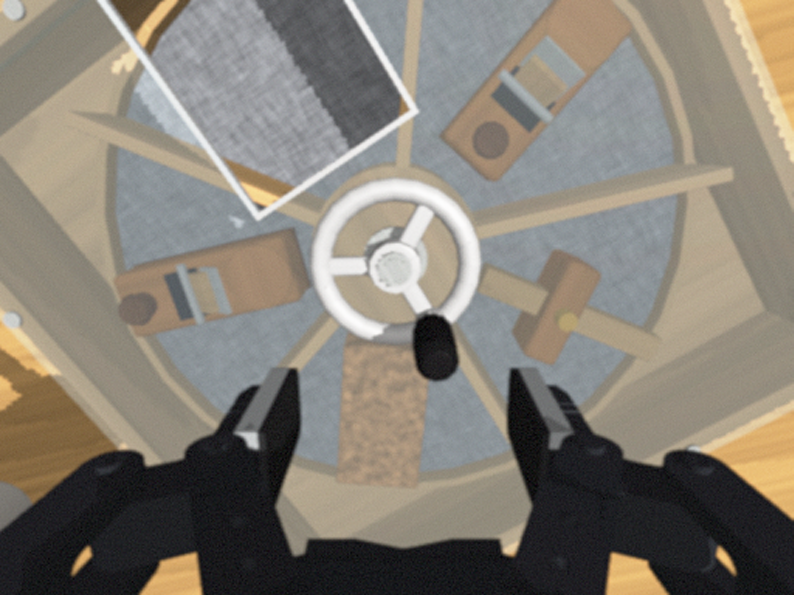

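View pics/side11.png

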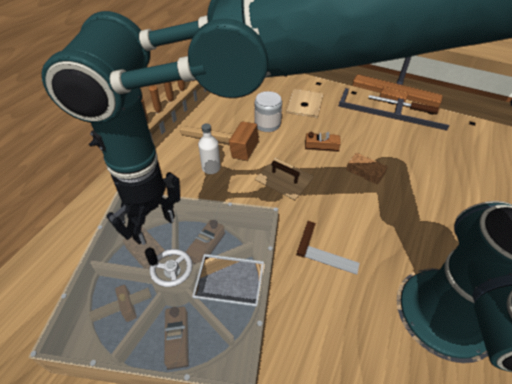

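```bash
python3 - <<'E'
from h import *
a=cv2.imread("pics/wrist11.png")
cv2.imwrite("pics/w11a.png",cv2.resize(a[0:150,40:240],None,fx=4,fy=4,interpolation=cv2.INTER_CUBIC))
cv2.imwrite("pics/w11b.png",cv2.resize(a[0:200,225:485],None,fx=3,fy=3,interpolation=cv2.INTER_CUBIC))
E
```

```text
(no output)
```

View pics/w11a.png

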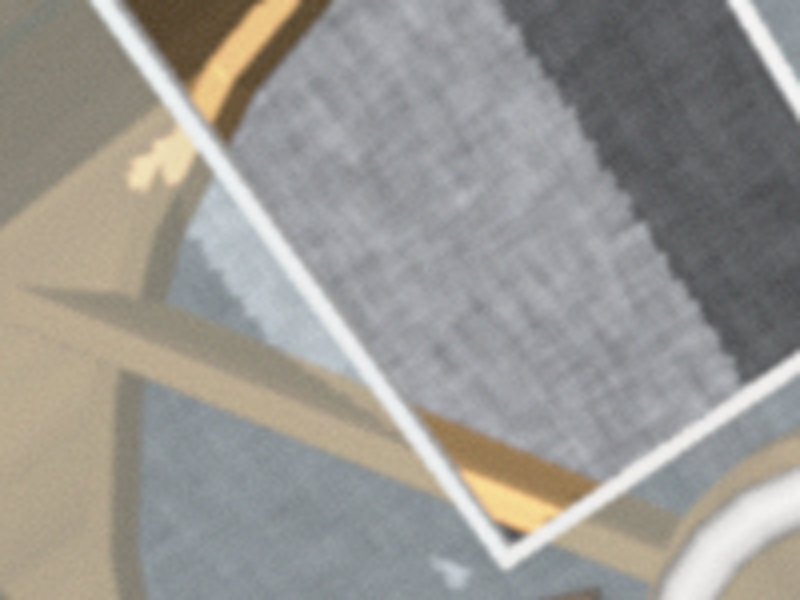

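View pics/w11b.png

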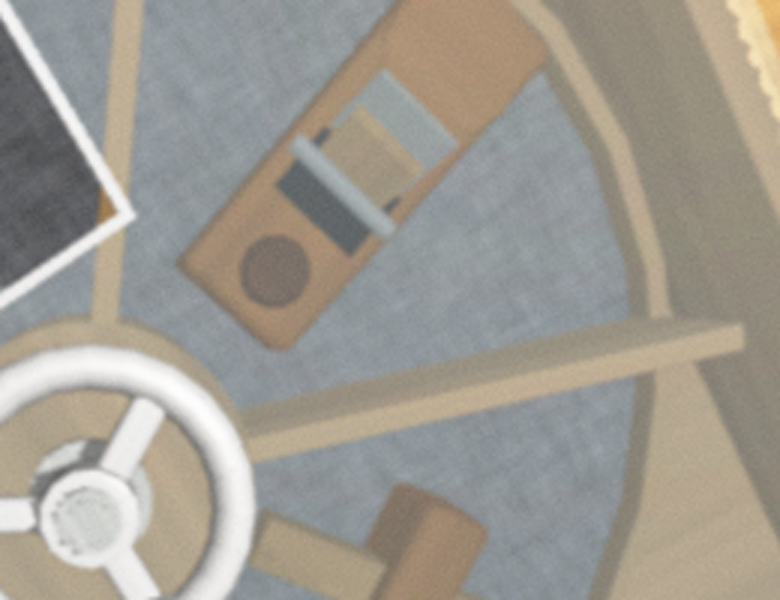

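```bash
python3 - <<'E'
from h import *
import pickle
D=pickle.load(open("d11.pkl","rb"));c=D["wrist"]
ax=ray(c,un((396.5,263),1.55,(0,0)),.126);print("axis",ax)
ax0=np.array([.598,.2352])
for nm,f,o,ps in (("L",4,(40,0),[(250,397),(515,504),(600,535)]),("R",3,(225,0),[(129,20),(105,290)]),("3",3,(225,0),[(300,433),(500,388),(700,347)])):
    P=np.array([ray(c,un(p,f,o),.094)[:2] for p in ps]);d=P[0]-P[-1]
    if nm=="3":d=-d
    print(nm,np.degrees(np.arctan2(d[1],d[0]))%360,[np.round(np.degrees(np.arctan2(*(q-ax[:2])[::-1]))%360,2) for q in P],[np.round(np.degrees(np.arctan2(*(q-ax0)[::-1]))%360,2) for q in P])
# opening corners inner in zoom1.55
for p in [(260,216),(414,111)]:
    print(ray(c,un(p,1.55,(0,0)),.108))
# handle
a=cv2.imread("pics/wrist11.png");m=(cv2.cvtColor(a,cv2.COLOR_BGR2GRAY)<70).astype(np.uint8);m[:195]=0;m[250:]=0;m[:,:262]=0;m[:,:]*=1;m[:,300:]=0
n,l,st,ce=cv2.connectedComponentsWithStats(m);print(st[1:],ce[1:])
for th in (12,15,17.2,19,22):
  X=ax0+.038*np.array([np.cos(np.radians(th)),np.sin(np.radians(th))])
  B=np.concatenate([[proj(c,[X[0]+.011*np.cos(t),X[1]+.011*np.sin(t),z]) for t in np.linspace(0,6.28,60)] for z in (.134,.184)])
  print(th,B.min(0),B.max(0))
E
```

```text
axis [0.59720069 0.23576918 0.126     ]
L 232.69770868186498 [np.float64(232.07), np.float64(231.98), np.float64(231.29)] [np.float64(231.68), np.float64(231.31), np.float64(230.42)]
R 159.3426973103749 [np.float64(160.18), np.float64(161.21)] [np.float64(160.07), np.float64(160.94)]
3 86.91143418495737 [np.float64(89.01), np.float64(88.26), np.float64(87.65)] [np.float64(89.73), np.float64(88.64), np.float64(87.9)]
[0.55566411 0.16905942 0.108     ]
[0.52527999 0.26515003 0.108     ]
[[266 203  29  43 981]] [[279.98165138 223.94801223]]
12 [263.09400294 199.83498077] [295.86822474 252.49661235]
15 [265.19686343 198.72152146] [298.44352948 251.24734446]
17.2 [266.70185643 197.83725429] [300.29038727 250.2550297 ]
19 [267.90822416 197.07194894] [301.77323641 249.39605901]
22 [269.865635   195.71456762] [304.18432495 247.87217186]
```

```bash
python3 -m jog '[[15,5,0,0,55],[30,10,-20,0,55],[30,10,-50,0,50],[30,10,-80,0,45],[30,10,-110,0,45],[30,10,-110,0,25],[30,10,-110,0,10],[30,10,-110,0,10],[30,10.6,-110,0,10],[29.7,11.3,-110,0,10]]' 30;  python3 - <<'E'
from workcell import bot
s=bot.read_state();print(s["tool_pos"],s["width"],s["wrist_force"])
E
```

```text
time: 11.1
tool_pos: [0.6325, 0.2462, 0.1262]
tcp_rot: [-1.563, 0.213, -0.208]
wrist_force: [3.5, -3.6, -21.6]
width: 0.236
[0.63245805 0.2462452  0.12615524] 0.23553695931528434 [  3.47613099  -3.64634889 -21.55924059]
```

```bash
python3 -m jog '[[0,0,0,0,20],[0,0,0,0,35],[0,0,0,0,50],[0,0,3,0,60],[0,0,20,0,60],[0,0,40,0,60],[-20,-5,65,0,60],[-50,-15,90,0,60],[-80,-25,130,0,60],[-80,-25,130,0,60]]' 30;  python3 - <<'E'
from h import *
from workcell import bot
import pickle
s=bot.read_state();print(s["tool_pos"],s["width"],s["wrist_force"])
D={}
for n in("wrist",):
    c=bot.read_camera(n);a=c["pixels"][:,:,::-1].copy();cv2.imwrite(f"pics/{n}12.png",a);D[n]=c
pickle.dump(D,open("d12.pkl","wb"))
cv2.imwrite("pics/w12z.png",cv2.resize(a[0:290,60:450],None,fx=2,fy=2,interpolation=cv2.INTER_CUBIC))
E
```

```text
time: 12.35
tool_pos: [0.555, 0.2232, 0.2658]
tcp_rot: [-1.556, 0.203, -0.217]
wrist_force: [1.6, 0.6, 0.0]
width: 0.703
[0.55496064 0.22324989 0.26576038] 0.7025301628842495 [1.6281657  0.55423718 0.04533144]
```

View pics/w12z.png

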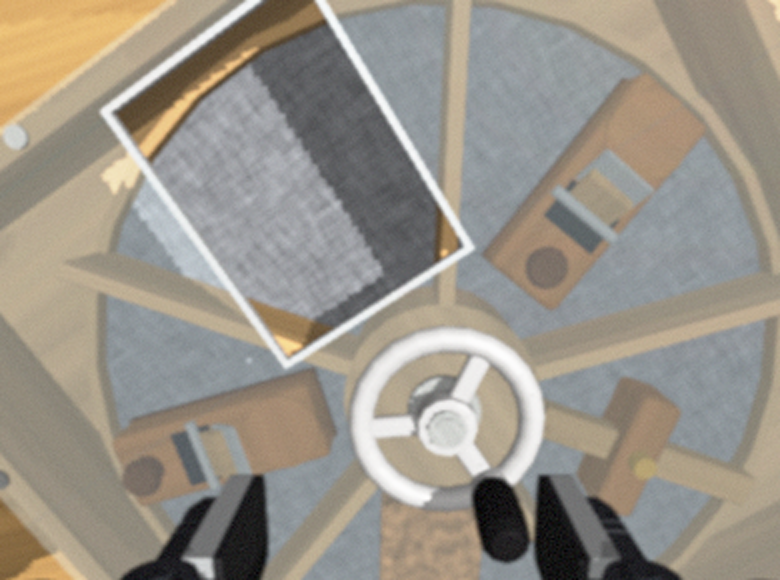

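```bash
python3 - <<'E'
from h import *
import pickle
c=pickle.load(open("d12.pkl","rb"))["wrist"]
a=cv2.imread("pics/wrist12.png")
F=lambda p,z:ray(c,un(p,2,(60,0)),z)[:2]
ang=lambda d:np.degrees(np.arctan2(d[1],d[0]))%360
ax=F((448.5,418.5),.126);print("axis",ax)
for nm,ps in (("L",[(180,309),(335,362)]),("R",[(458,40),(447,290)])):
    P=[F(p,.094) for p in ps];print(nm,ang(P[0]-P[1]),[ang(q-ax) for q in P])
q=[F(p,.108) for p in ((103,110),(320,-3),(470,246),(288,363))]
print(np.array(q),np.mean(q,0),[np.linalg.norm(q[(i+1)%4]-q[i]) for i in range(4)])
print("yaw",ang(q[3]-q[0]),ang(q[2]-q[1]),ang(q[2]-q[3])-90,"axis->open",ang(np.mean(q,0)-ax),np.linalg.norm(np.mean(q,0)-ax))
cv2.imwrite("pics/w12L.png",cv2.resize(a[110:200,80:240],None,fx=5,fy=5,interpolation=cv2.INTER_CUBIC))
E
```

```text
axis [0.59613442 0.23613309]
L 234.82835559222715 [np.float64(235.37302455591066), np.float64(236.12257323972395)]
R 163.26788468590738 [np.float64(163.54422180266468), np.float64(164.1025905681833)]
[[0.42649525 0.12724603]
 [0.40964631 0.23004614]
 [0.52443219 0.26573317]
 [0.55500978 0.16865061]] [0.47889588 0.19791899] [np.float64(0.10417172270368578), np.float64(0.12020549859090117), np.float64(0.10178414916839074), np.float64(0.13501970978303782)]
yaw 17.857806549795228 17.270516793089904 17.48259247577755 axis->open 198.05346842618943 0.12330933502636444
```

View pics/w12L.png

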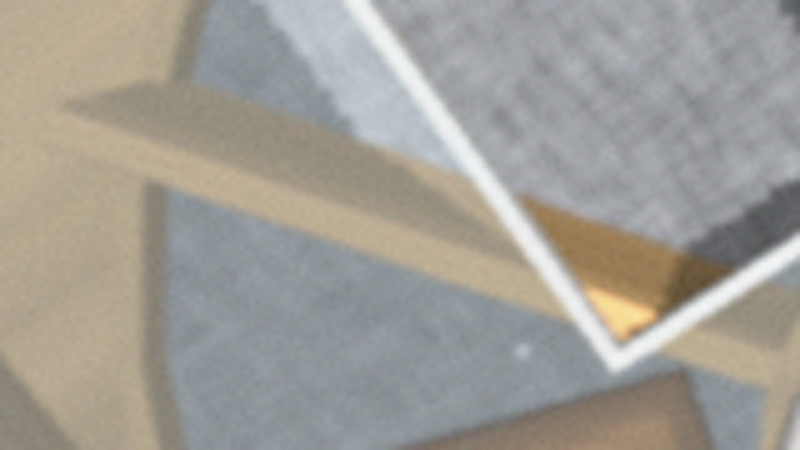

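```bash
cat > div.py <<'E'
from h import *
import pickle
ang=lambda d:np.degrees(np.arctan2(d[1],d[0]))%360
def line(P):
    v=cv2.fitLine(np.array(P,np.float32),cv2.DIST_HUBER,0,.01,.01).ravel();return v[:2],v[2:]
def runs(v):  # tan-ness 1d -> list of (start,end)
    d=np.diff(np.r_[0,v.astype(int),0]);return list(zip(np.nonzero(d==1)[0],np.nonzero(d==-1)[0]))
def go(name,pk,Lc,Lg,Rr,Rg,ax):
    c=pickle.load(open(pk,"rb"))["wrist"];a=cv2.GaussianBlur(cv2.imread(name),(3,3),0).astype(int)
    tan=(a[...,2]-a[...,0]);
    E=[]
    for x in range(*Lc):
        g=Lg(x);col=tan[int(g):int(g)+25,x]
        # last crossing from tan to blue
        k=np.nonzero((col[:-1]>8)&(col[1:]<=8))[0]
        if len(k):
            k=k[0];E.append((x,int(g)+k+(col[k]-8)/(col[k]-col[k+1])))
    PL=[ray(c,e,.094)[:2] for e in E]
    A=[];B=[]
    for y in range(*Rr):
        g=int(Rg(y));row=tan[y,g-14:g+15]
        k=np.nonzero((row[:-1]<=8)&(row[1:]>8))[0];m=np.nonzero((row[:-1]>8)&(row[1:]<=8))[0]
        if len(k) and len(m): A.append((g-14+k[0]+(8-row[k[0]])/(row[k[0]+1]-row[k[0]]),y));B.append((g-14+m[-1]+(row[m[-1]]-8)/(row[m[-1]]-row[m[-1]+1]),y))
    for nm,P in (("Lout",PL),("Rin",[ray(c,e,.094)[:2] for e in A]),("Rout",[ray(c,e,.094)[:2] for e in B])):
        v,p=line(P)
        if np.dot(v,p-ax)<0:v=-v
        w=p-ax;print(nm,len(P),"ang",round(float(ang(v)),2),"perp mm",round(float(1000*(v[0]*w[1]-v[1]*w[0])),2))
E
python3 - <<'E'
from div import *
go("pics/wrist12.png","d12.pkl",(118,190),lambda x:110+(190+(x-80-32)*5*.36)/5-3 ,(8,110),lambda y:60+(458-(y*2-40)*.044)/2,np.array([.5975,.2355]))
E
```

```text
Lout 72 ang 234.87 perp mm 4.87
Rin 102 ang 162.78 perp mm 7.92
Rout 102 ang 162.85 perp mm -3.21
```

```bash
python3 - <<'E'
from div import *
c=pickle.load(open("d12.pkl","rb"))["wrist"];a=cv2.imread("pics/wrist12.png")
m=((a.min(2)>185)).astype(np.uint8)
cor=np.array([(103,110),(320,-1),(470,246),(288,363)])/2+[60,0]
yy,xx=np.nonzero(m)
pts=np.c_[xx,yy].astype(float)
for i,j in ((0,3),(1,2),(3,2),(0,1)):
    p,q=cor[i],cor[j];d=(q-p);L=np.linalg.norm(d);d/=L;w=pts-p;s=w@d;t=w@np.array([-d[1],d[0]])
    k=(s>8)&(s<L-8)&(abs(t)<5)
    v,o=line([ray(c,e,.108)[:2] for e in pts[k]]);print(i,j,k.sum(),ang(v)%90,o)
E
```

```text
0 3 726 17.46843 [0.487209   0.14587432]
1 2 556 17.343384 [0.4650491 0.2469091]
3 2 351 17.256226 [0.53954476 0.21901883]
0 1 106 13.933044 [0.4212975  0.14712209]
```

```bash
python3 -m jog '[[-8,-50,5,-10,75],[-16,-105,5,-20,75],[-24,-160,5,-30,75],[-32,-215,5,-40,75],[-40,-270,5,-50,75],[-48,-325,5,-60,75],[-56,-380,5,-70,75],[-64,-435,5,-80,75],[-72,-490,5,-90,75],[-80,-545,5,-100,75]]' 30; python3 -m jog '[[-3,-30,0,-10,75],[-6,-60,0,-20,75],[-9,-90,0,-30,75],[-11,-111,-5,-40,75],[-11,-111,-15,-45,75],[-11,-111,-25,-45,75],[-11,-111,-35,-45,75],[-11,-111,-45,-45,75],[-11,-111,-45,-45,75],[-11,-111,-45,-45,75]]' 30; python3 - <<'E'
from h import *
from workcell import bot
import pickle
s=bot.read_state();print(s["tool_pos"],s["width"],s["wrist_force"],s["q"])
c=bot.read_camera("wrist");a=c["pixels"][:,:,::-1].copy();cv2.imwrite("pics/wrist13.png",a)
pickle.dump({"wrist":c},open("d13.pkl","wb"))
cv2.imwrite("pics/w13z.png",cv2.resize(a,None,fx=1.5,fy=1.5,interpolation=cv2.INTER_CUBIC))
E
```

```text
time: 13.65
tool_pos: [0.4733, -0.3243, 0.2631]
tcp_rot: [-0.963, 1.532, -1.531]
wrist_force: [0.5, -0.8, -0.8]
width: 0.877
time: 14.9
tool_pos: [0.4628, -0.4333, 0.219]
tcp_rot: [-0.353, 2.034, -2.035]
wrist_force: [0.3, 0.8, -0.1]
width: 0.876
[ 0.46283356 -0.43330594  0.21900913] 0.8757219681907769 [ 0.2597721   0.82585316 -0.12833815] [-7.91754283e-01  1.85532673e-01  1.69460774e+00  1.85252780e-05
  1.26097230e+00  4.35453162e-01]
```

View pics/w13z.png

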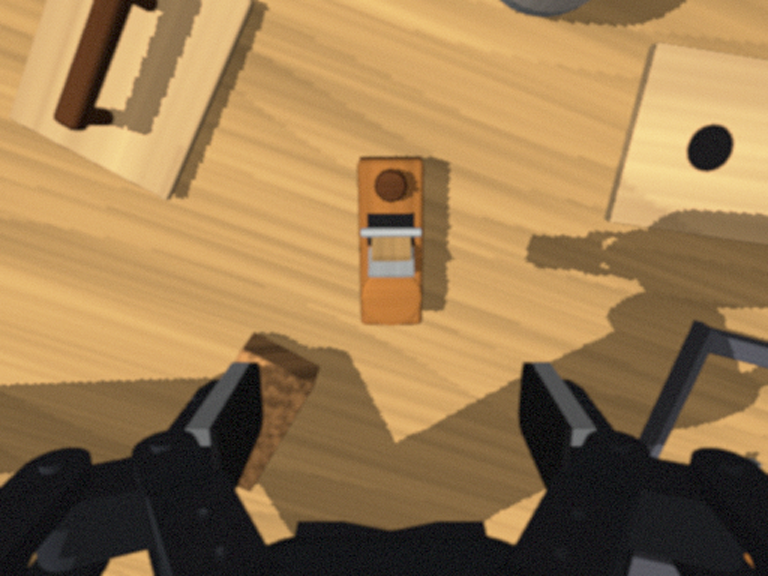

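```bash
python3 - <<'E'
from div import *
from workcell import bot
from scipy.spatial.transform import Rotation as Ro
c=pickle.load(open("d13.pkl","rb"))["wrist"]
q=np.array([ray(c,un(p,1.5,(0,0)),.038)[:2] for p in ((360,157),(423,157),(421,324),(361,323))])
print(q,q.mean(0),[np.linalg.norm(q[(i+1)%4]-q[i]) for i in range(4)],ang(q[1]-q[0]),ang(q[0]-q[3]),ang(q[1]-q[2]))
s=bot.read_state();M=Ro.from_rotvec(s["tcp_rot"]).as_matrix();print("jaw",ang(M[:2,2]),s["tool_pos"],M[:,1])
print(proj(c,[*q.mean(0),.038]),proj(c,s["tool_pos"]))
E
```

```text
[[ 0.51056674 -0.39533835]
 [ 0.52420244 -0.43350969]
 [ 0.41641715 -0.47271526]
 [ 0.40286661 -0.43252607]] [ 0.46351323 -0.43352234] [np.float64(0.04053373682902078), np.float64(0.11469413581879176), np.float64(0.0424121172745509), np.float64(0.11393965501815108)] 289.65792578575815 19.049255876298144 19.988230282273886
jaw 289.6779523360598 [ 0.46290065 -0.43348619  0.21928869] [ 6.66664174e-04 -7.05092513e-04 -9.99999529e-01]
[260.66236492 162.6045156 ] [260.89260356 239.18936822]
```

```bash
python3 -m jog '[[0,0,-30,0,75],[0,0,-62,0,75],[0,0,-94,0,75],[0,0,-126,0,75],[0,0,-155,0,75],[0,0,-180,0,75],[0,0,-200,0,75],[0,0,-212,0,75],[0,0,-219,0,75],[0,0,-219,0,75]]' 40; python3 - <<'E'
from h import *
from workcell import bot
s=bot.read_state();print(s["tool_pos"],s["width"],s["wrist_force"])
c=bot.read_camera("wrist");a=c["pixels"][:,:,::-1].copy();cv2.imwrite("pics/w14.png",a)
c=bot.read_camera("side");a=c["pixels"][:,:,::-1].copy()
print(proj(c,s["tool_pos"]))
x,y=270,90
cv2.imwrite("pics/side14.png",cv2.resize(a[y:y+100,x:x+130],None,fx=6,fy=6,interpolation=cv2.INTER_CUBIC))
E
```

```text
time: 16.2
tool_pos: [0.4627, -0.4334, -0.0003]
tcp_rot: [-0.353, 2.035, -2.035]
wrist_force: [0.4, 0.0, -0.3]
width: 0.875
[ 4.62692949e-01 -4.33444033e-01 -3.08831536e-04] 0.8748274847937848 [ 0.35335493  0.04244474 -0.32408725]
[320.74005369 145.82717301]
```

View pics/w14.png

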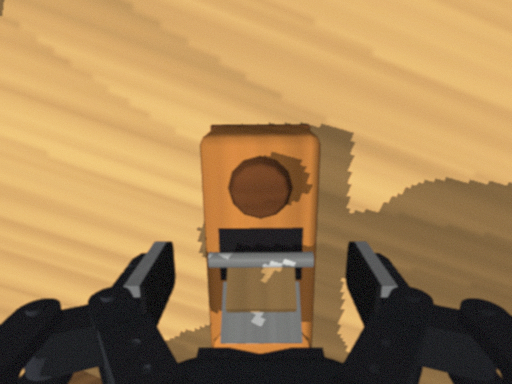

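View pics/side14.png

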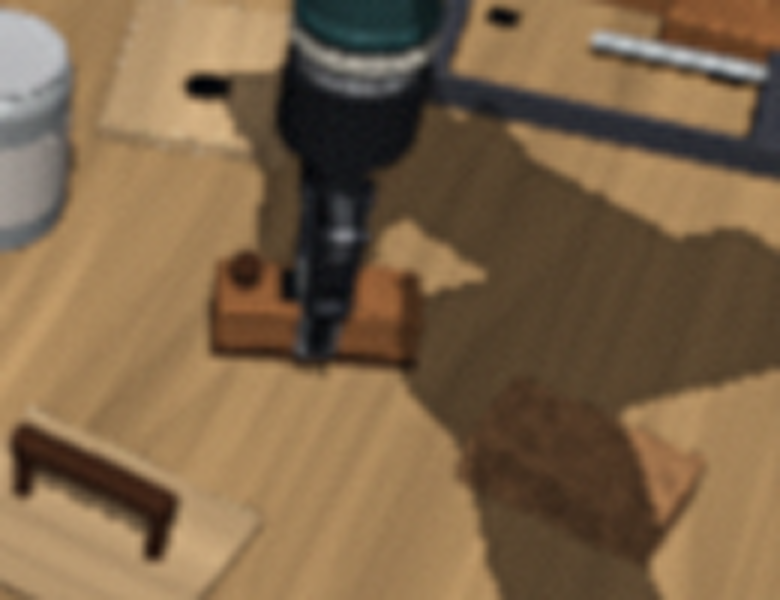

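```bash
python3 - <<'E'
from h import *
for z in (0,.01,.02,.03,.04): print(z,proj(SIDE,[.448,-.393,z]),proj(SIDE,[.450,-.398,z]))
E
```

```text
0 [320.9998625  154.23381061] [320.91683912 153.14885158]
0.01 [321.40908746 152.01739473] [321.32437734 150.93229596]
0.02 [321.82330382 149.77394477] [321.73687189 148.68878331]
0.03 [322.24260346 147.5029631 ] [322.15441376 146.41781889]
0.04 [322.66708053 145.20393978] [322.57709615 144.11889572]
```

```bash
python3 -m jog '[[0,0,0,0,60],[0,0,0,0,50],[0,0,0,0,40],[0,0,0,0,30],[0,0,0,0,30],[0,0,0,0,30],[0,0,0,0,30],[0,0,0,0,30],[0,0,0,0,30],[0,0,0,0,30]]' 50; python3 - <<'E'
from h import *
from workcell import bot
s=bot.read_state();print(s["tool_pos"],s["width"],s["wrist_force"])
c=bot.read_camera("wrist");a=c["pixels"][:,:,::-1].copy();cv2.imwrite("pics/w15.png",a)
c=bot.read_camera("side");a=c["pixels"][:,:,::-1].copy()
x,y=270,90
cv2.imwrite("pics/side15.png",cv2.resize(a[y:y+80,x:x+100],None,fx=7.5,fy=7.5,interpolation=cv2.INTER_CUBIC))
E
```

```text
time: 17.55
tool_pos: [0.4631, -0.4339, 0.0004]
tcp_rot: [-0.352, 2.034, -2.036]
wrist_force: [-0.0, 0.1, 5.7]
width: 0.507
[ 4.63075531e-01 -4.33874825e-01  3.99593475e-04] 0.5071081886586324 [-0.00845199  0.09245756  5.72543918]
```

View pics/w15.png

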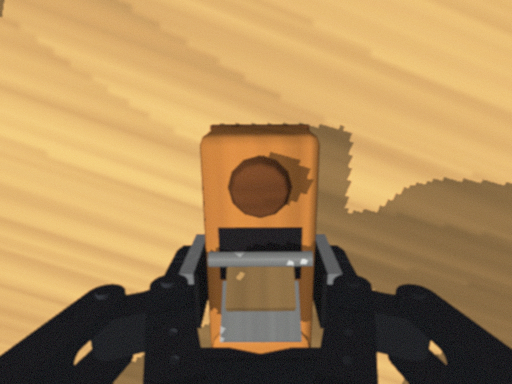

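View pics/side15.png

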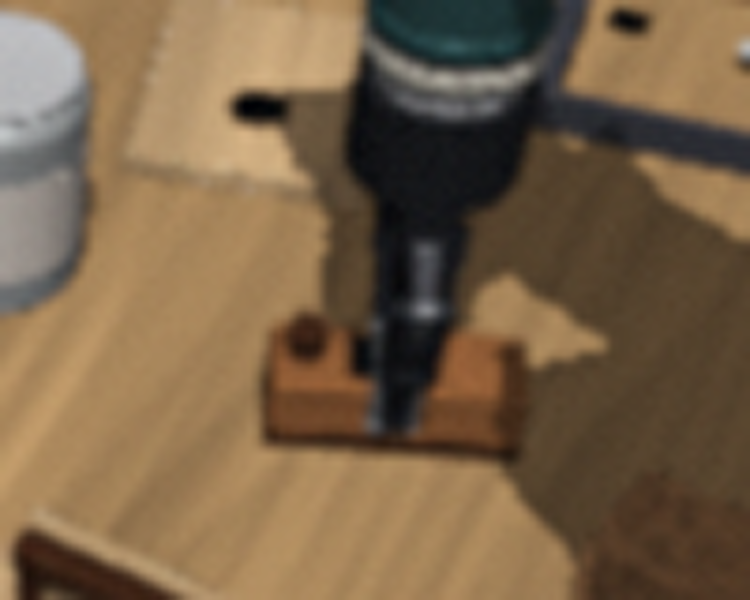

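```bash
python3 -m jog '[[0,0,0,0,55],[0,0,0,0,55],[0,0,9,0,55],[0,0,9,0,45],[0,0,9,0,35],[0,0,9,0,30],[0,0,9,0,30],[0,0,9,0,30],[0,0,9,0,30],[0,0,12,0,30]]' 60; python3 - <<'E'
from h import *
from workcell import bot
s=bot.read_state();print(s["tool_pos"],s["width"],s["wrist_force"])
c=bot.read_camera("side");a=c["pixels"][:,:,::-1].copy()
x,y=270,90
cv2.imwrite("pics/side16.png",cv2.resize(a[y:y+80,x:x+100],None,fx=7.5,fy=7.5,interpolation=cv2.INTER_CUBIC))
E
```

```text
time: 18.9
tool_pos: [0.4621, -0.4328, 0.0111]
tcp_rot: [-0.354, 2.037, -2.034]
wrist_force: [0.1, 0.4, -4.1]
width: 0.497
[ 0.46207398 -0.43279849  0.01105147] 0.49729788799643687 [ 0.10486683  0.41208674 -4.07805788]
```

View pics/side16.png

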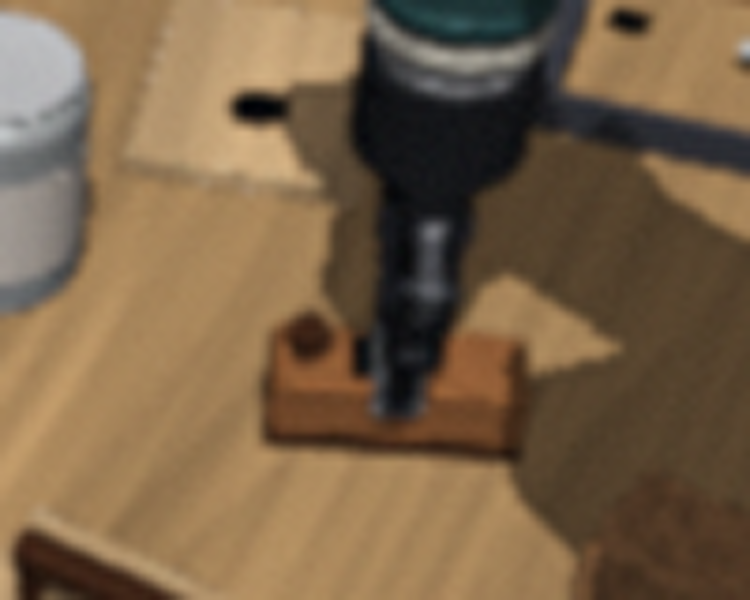

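```bash
python3 -m jog '[[0,0,25,0,30],[0,0,65,0,30],[0,5,110,0,30],[0,35,155,0,30],[1,80,190,0,30],[2,130,200,-1,30],[4,185,200,-2,30],[6,240,200,-2.3,30],[8,295,200,-2.3,30],[10,350,200,-2.3,30]]' 60; python3 -m jog '[[0,50,0,0,30],[1,100,0,0,30],[2,150,0,0,30],[3,195,0,0,30],[3,235,0,0,30],[3,265,-5,0,30],[3,280,-20,0,30],[3,280,-35,0,30],[3,280,-45,0,30],[3,280,-45,0,30]]'; python3 - <<'E'
from h import *
from workcell import bot
import pickle
s=bot.read_state();print(s["tool_pos"],s["width"],s["wrist_force"])
D={}
for n in ("wrist","side","top"):
    c=bot.read_camera(n);a=c["pixels"][:,:,::-1].copy();cv2.imwrite(f"pics/{n}17.png",a);D[n]=c
pickle.dump(D,open("d17.pkl","wb"))
cv2.imwrite("pics/w17z.png",cv2.resize(D["wrist"]["pixels"][:,:,::-1],None,fx=1.5,fy=1.5,interpolation=cv2.INTER_CUBIC))
cv2.imwrite("pics/s17z.png",cv2.resize(D["side"]["pixels"][150:384,60:320,::-1],None,fx=2.5,fy=2.5,interpolation=cv2.INTER_CUBIC))
E
```

```text
time: 20.2
tool_pos: [0.4715, -0.0815, 0.2106]
tcp_rot: [-0.315, 2.06, -2.058]
wrist_force: [0.7, 0.7, -3.8]
width: 0.498
time: 21.45
tool_pos: [0.4745, 0.1951, 0.1648]
tcp_rot: [-0.317, 2.059, -2.062]
wrist_force: [1.0, -0.7, -3.6]
width: 0.494
[0.47449467 0.19512953 0.16484578] 0.4938731971433373 [ 1.01432456 -0.70612978 -3.64878071]
```

View pics/w17z.png

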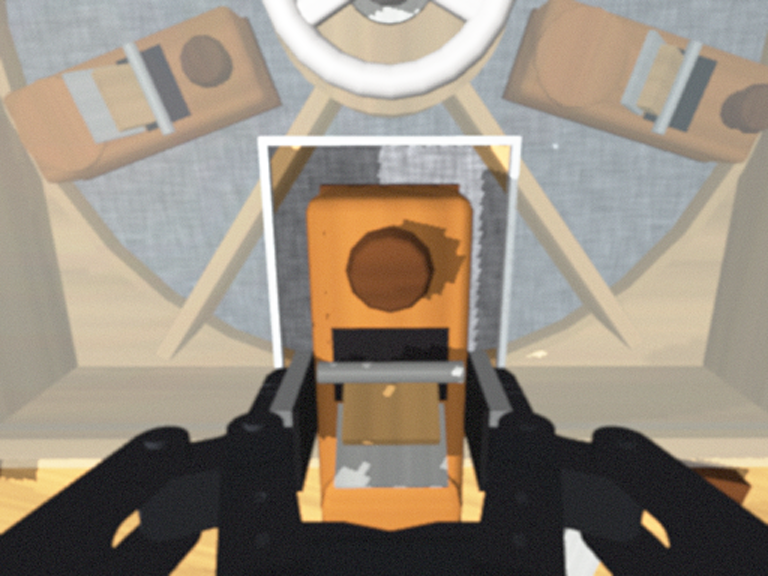

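View pics/s17z.png

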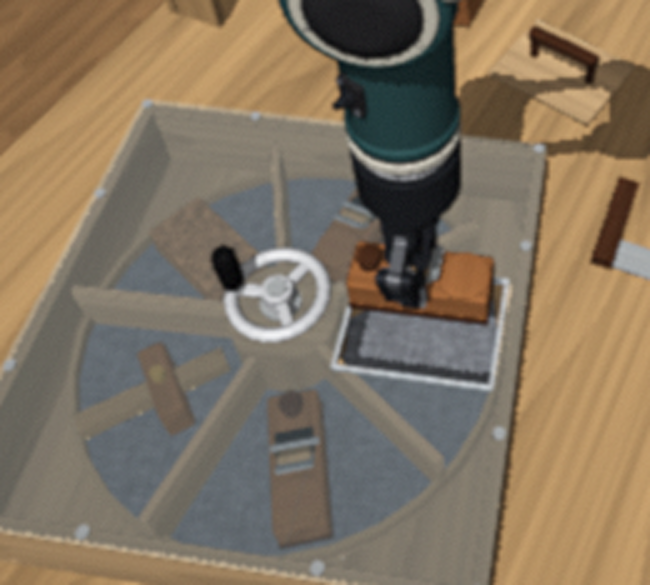

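```bash
python3 - <<'E'
from div import *
c=pickle.load(open("d17.pkl","rb"))["wrist"]
R=np.array(c["R"]);o=-R.T@np.array(c["t"]);print("cam",o)
u=np.array([np.cos(np.radians(17.35)),np.sin(np.radians(17.35))]);n=np.array([-u[1],u[0]]);op=np.array([.4758,.1970])
for z in (.185,.195,.205,.215):
    L=ray(c,un((309,205),1.5,(0,0)),z)[:2];Rr=ray(c,un((471,205),1.5,(0,0)),z)[:2];F=ray(c,un((389,195),1.5,(0,0)),z)[:2]
    print(z,"w",np.linalg.norm(L-Rr),"mid n",((L+Rr)/2-op)@n,"front u",(F-op)@u, "yaw",ang(L-Rr)-90)
for z in [.108]:
    for p in ((262,141),(518,141),(277,365),(502,365)): 
        q=ray(c,un(p,1.5,(0,0)),z)[:2]-op;print("open corner",q@u,q@n)
# side: plane bottom front edge near side: corners of sole in s17z (350,305) left-bottom, (490,322) right-bottom
S=SIDE
for z in (.14,.15,.16,.17,.18):
    q=[ray(S,un(p,2.5,(60,150)),z)[:2] for p in ((350,307),(489,322))]
    print(z,np.linalg.norm(q[0]-q[1]),[( (k-op)@u,(k-op)@n) for k in q])
E
```

```text
cam [0.54379058 0.21695781 0.32043694]
0.185 w 0.043042148380967045 mid n -0.0011427130866482208 front u 0.05483436050289847 yaw 17.250287610361113
0.195 w 0.03986412712856416 mid n -0.001148831896372405 front u 0.0560167769799797 yaw 17.250287610361227
0.205 w 0.036686105876161224 mid n -0.0011549507060966142 front u 0.057199193457060836 yaw 17.250287610361
0.215 w 0.03350808462375834 mid n -0.0011610695158208331 front u 0.05838160993414207 yaw 17.250287610361113
open corner 0.06737161355723849 0.050350906922104796
open corner 0.06719686638991812 -0.0526451218620286
open corner -0.031382164851271786 0.050767314072845564
open corner -0.03157420185710037 -0.0522274981954521
0.14 0.11865730714407399 [(np.float64(0.057891667965925535), np.float64(0.011013219096844551)), (np.float64(-0.06073197879656741), np.float64(0.008187096762194174))]
0.15 0.11696294068002121 [(np.float64(0.05545848084618917), np.float64(0.01632400656968669)), (np.float64(-0.061471280105512824), np.float64(0.01353823983573549))]
0.16 0.11526857421596858 [(np.float64(0.05302529372645294), np.float64(0.0216347940425289)), (np.float64(-0.06221058141445824), np.float64(0.018889382909276806))]
0.17 0.11357420775191572 [(np.float64(0.05059210660671657), np.float64(0.026945581515371037)), (np.float64(-0.06294988272340359), np.float64(0.02424052598281816))]
0.18 0.11187984128786292 [(np.float64(0.04815891948698024), np.float64(0.032256368988213276)), (np.float64(-0.06368918403234894), np.float64(0.02959166905635946))]
```

```bash
python3 -m jog '[[2,0.5,0,0,30],[2,0.5,-10,0,30],[2,0.5,-24,0,30],[2,0.5,-38,0,30],[2,0.5,-52,0,30],[2,0.5,-66,0,30],[2,0.5,-80,0,30],[2,0.5,-92,0,30],[2,0.5,-102,0,30],[2,0.5,-107,0,30]]'; python3 - <<'E'
from h import *
from workcell import bot
s=bot.read_state();print(s["tool_pos"],s["width"],s["wrist_force"])
c=bot.read_camera("side");a=c["pixels"][:,:,::-1]
cv2.imwrite("pics/s18.png",cv2.resize(a[200:310,140:280],None,fx=5.5,fy=5.4,interpolation=cv2.INTER_CUBIC))
c=bot.read_camera("wrist");cv2.imwrite("pics/w18.png",c["pixels"][:,:,::-1])
E
```

```text
time: 22.85
tool_pos: [0.4773, 0.197, 0.0589]
tcp_rot: [-0.315, 2.059, -2.059]
wrist_force: [0.3, -0.5, -4.3]
width: 0.494
[0.4773365  0.1970489  0.05894103] 0.49365181027515104 [ 0.26031826 -0.47616899 -4.25908069]
```

View pics/s18.png

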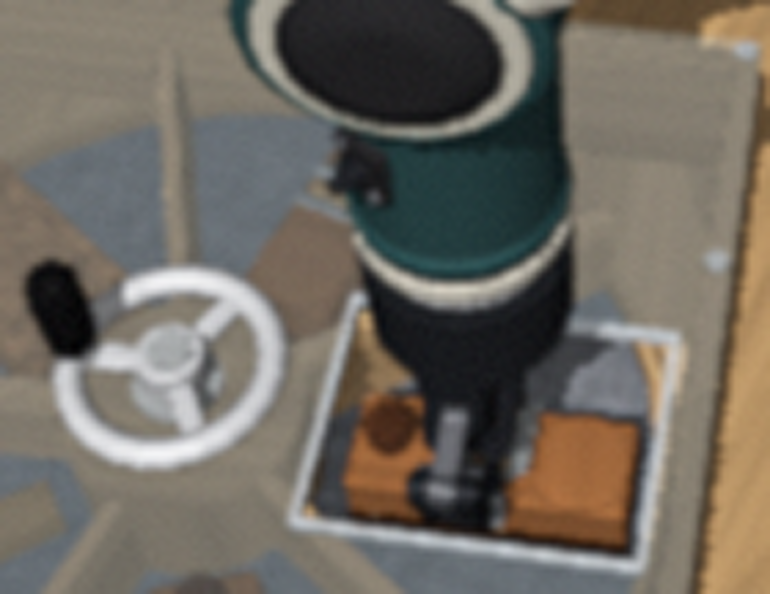

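View pics/w18.png

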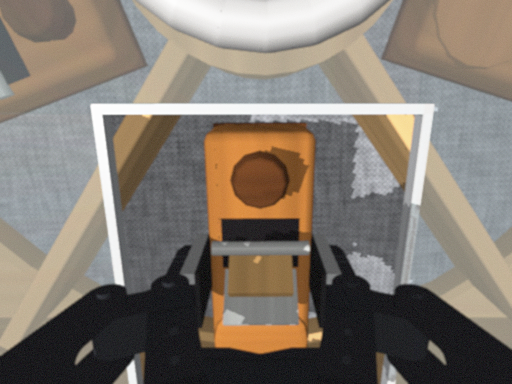

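```bash
python3 -m jog '[[0,0,-1,0,30],[0,0,-2,0,30],[0,0,-3,0,30],[0,0,-4,0,30],[0,0,-5,0,30],[0,0,-6,0,30],[0,0,-7,0,30],[0,0,-8,0,30],[0,0,-9,0,30],[0,0,-10,0,30]]'; python3 - <<'E'
from workcell import bot
s=bot.read_state();print(s["tool_pos"],s["width"],s["wrist_force"],s["torque"])
E
```

```text
time: 24.2
tool_pos: [0.4776, 0.1972, 0.0496]
tcp_rot: [-0.314, 2.058, -2.058]
wrist_force: [-0.3, 0.8, -4.2]
width: 0.494
[0.4775951  0.19715369 0.04959911] 0.4936043369634164 [-0.30157622  0.80626022 -4.15443608] [-0.02802374 -0.04731402 -0.02505988]
```

```bash
python3 -m jog '[[0,0,-0.6,0,30],[0,0,-1.2,0,30],[0,0,-1.8,0,30],[0,0,-2.4,0,30],[0,0,-3,0,30],[0,0,-3.5,0,30],[0,0,-4,0,30],[0,0,-4.5,0,30],[0,0,-5,0,30],[0,0,-5.5,0,30]]'; python3 - <<'E'
from workcell import bot
s=bot.read_state();print(s["tool_pos"],s["width"],s["wrist_force"],s["torque"])
E
```

```text
time: 25.45
tool_pos: [0.4776, 0.1972, 0.0459]
tcp_rot: [-0.315, 2.058, -2.059]
wrist_force: [-6.5, -2.5, 13.7]
width: 0.491
[0.4776446  0.19715727 0.04589693] 0.49141760828669395 [-6.46200673 -2.46703539 13.68960749] [-0.50703253  1.08567767  0.03113878]
```

```bash
python3 -m jog '[[0,0,0.5,0,30],[0,0,1,0,30],[0,0,1,0,46],[0,0,1,0,48],[0,0,1,0,50],[0,0,1,0,52],[0,0,1,0,54],[0,0,1,0,54],[0,0,1,0,54],[0,0,1,0,54]]'; python3 - <<'E'
from h import *
from workcell import bot
s=bot.read_state();print(s["tool_pos"],s["width"],s["wrist_force"],s["torque"])
c=bot.read_camera("side");a=c["pixels"][:,:,::-1]
cv2.imwrite("pics/s19.png",cv2.resize(a[200:310,140:280],None,fx=5.5,fy=5.4,interpolation=cv2.INTER_CUBIC))
c=bot.read_camera("wrist");cv2.imwrite("pics/w19.png",c["pixels"][:,:,::-1])
E
```

```text
time: 26.7
tool_pos: [0.4794, 0.197, 0.0465]
tcp_rot: [-0.311, 2.056, -2.057]
wrist_force: [-1.2, -5.5, 6.6]
width: 0.634
[0.47938971 0.19698622 0.04652158] 0.6339264564126653 [-1.24183823 -5.4542326   6.57691314] [-0.51187988  0.17752843  0.07416785]
```

View pics/s19.png

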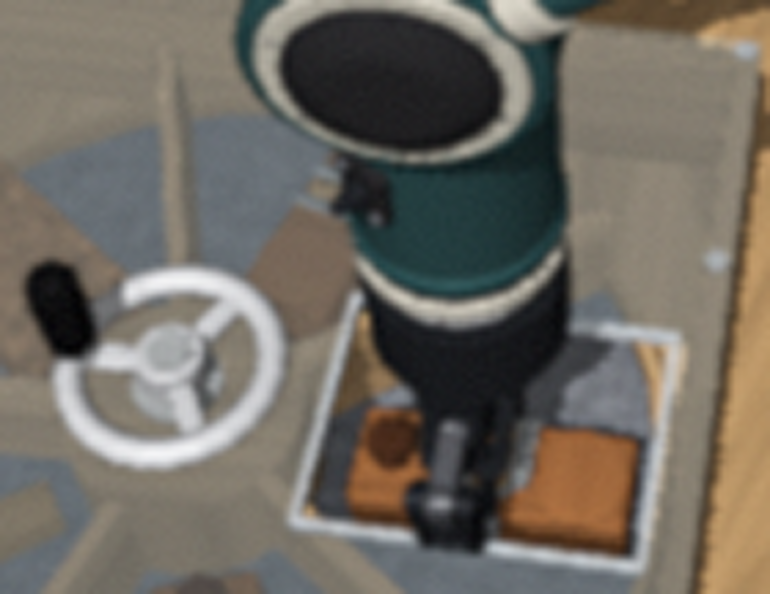

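View pics/w19.png

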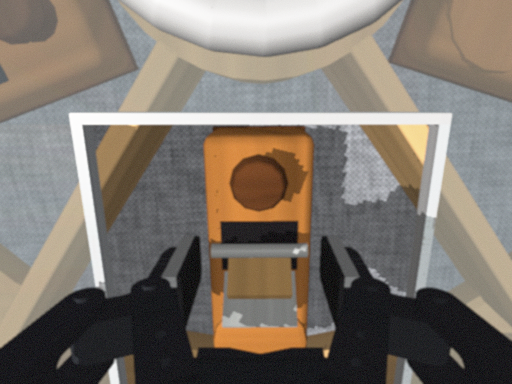

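```bash
python3 -m jog '[[0,0,1,0,53],[0,0,3,0,52],[0,0,6,0,52],[0,0,10,0,52],[0,0,16,0,52],[0,0,26,0,54],[0,0,40,0,54],[0,0,65,0,54],[0,0,100,0,54],[0,0,140,0,54]]'; python3 - <<'E'
from h import *
from workcell import bot
import pickle
s=bot.read_state();print(s["tool_pos"],s["width"],s["wrist_force"],s["torque"])
c=bot.read_camera("side");a=c["pixels"][:,:,::-1];cv2.imwrite("pics/side20.png",a)
cv2.imwrite("pics/s20.png",cv2.resize(a[200:310,140:280],None,fx=5.5,fy=5.4,interpolation=cv2.INTER_CUBIC))
c=bot.read_camera("wrist");cv2.imwrite("pics/w20.png",c["pixels"][:,:,::-1]);pickle.dump({"wrist":c},open("d20.pkl","wb"))
E
```

```text
time: 28.05
tool_pos: [0.4773, 0.197, 0.1868]
tcp_rot: [-0.314, 2.058, -2.058]
wrist_force: [1.1, 0.0, 0.2]
width: 0.628
[0.47725879 0.19700879 0.18676719] 0.6284133951172752 [1.08991811 0.01748363 0.19242147] [ 0.02944216 -0.04146468  0.00085166]
```

View pics/s20.png

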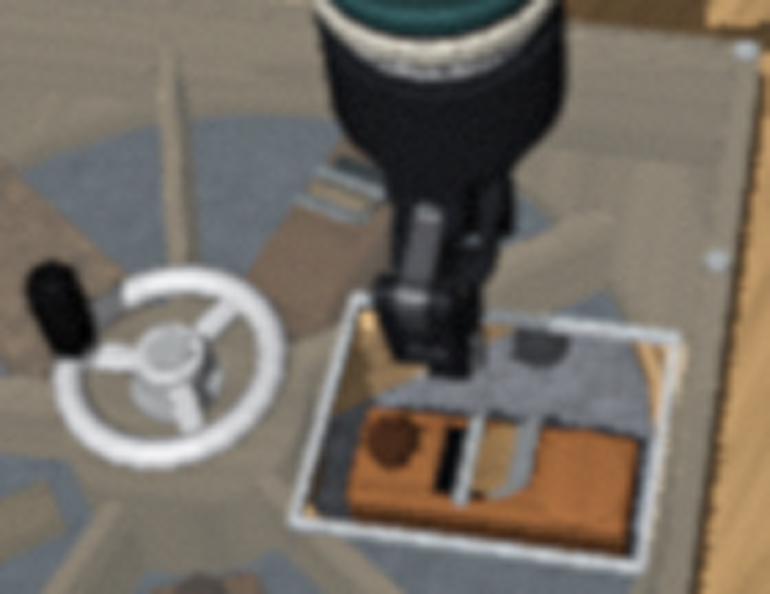

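View pics/w20.png

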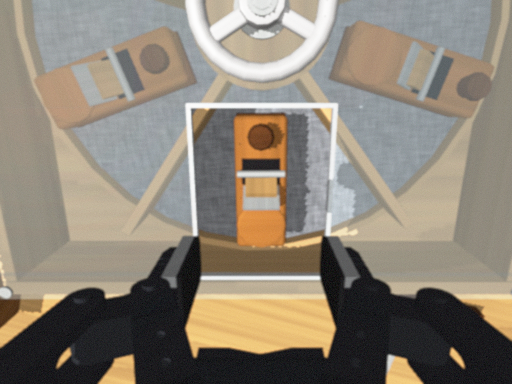

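```bash
python3 -m jog '[[2,-30,15,-3,50],[6,-80,20,-6,50],[10,-135,20,-9,50],[15,-190,20,-12,50],[20,-245,20,-15,50],[25,-300,20,-18,50],[30,-350,20,-22,50],[34,-395,20,-25.6,50],[37,-426,15,-25.6,50],[37,-426,15,-25.6,50]]'; python3 - <<'E'
from h import *
from workcell import bot
import pickle
s=bot.read_state();print(s["tool_pos"],s["width"],s["wrist_force"],s["torque"])
c=bot.read_camera("wrist");cv2.imwrite("pics/w21.png",c["pixels"][:,:,::-1]);pickle.dump({"wrist":c},open("d21.pkl","wb"))
cv2.imwrite("pics/w21z.png",cv2.resize(c["pixels"][:,:,::-1],None,fx=1.5,fy=1.5,interpolation=cv2.INTER_CUBIC))
E
```

```text
time: 29.4
tool_pos: [0.514, -0.2307, 0.1996]
tcp_rot: [-0.157, -2.145, 2.144]
wrist_force: [-0.1, 0.5, -0.7]
width: 0.584
[ 0.51402453 -0.23068799  0.19956382] 0.5842937570770049 [-0.08084642  0.45311768 -0.65640839] [ 0.09407559  0.03112827 -0.01718934]
```

View pics/w21z.png

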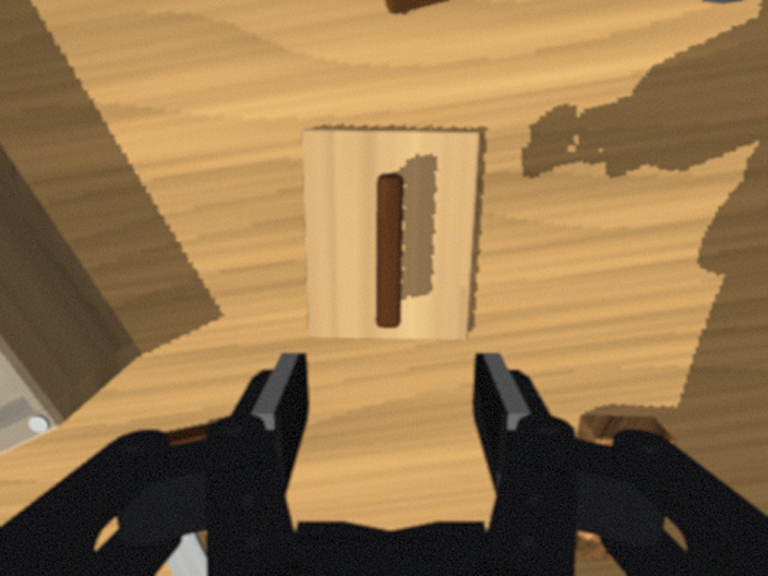

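```bash
python3 - <<'E'
from div import *
from workcell import bot
from scipy.spatial.transform import Rotation as Ro
c=pickle.load(open("d21.pkl","rb"))["wrist"]
F=lambda p,z:ray(c,un(p,1.5,(0,0)),z)[:2]
b=[F((390.5,174),.058),F((388.5,326),.058)];print("bar",b,np.mean(b,0),ang(b[0]-b[1]),np.linalg.norm(b[0]-b[1]))
q=np.array([F(p,.014) for p in ((303,129),(481,130),(466,339),(309,337))])
print(q,q.mean(0),[np.linalg.norm(q[(i+1)%4]-q[i]) for i in range(4)],[ang(q[(i+1)%4]-q[i])%90 for i in range(4)])
s=bot.read_state();M=Ro.from_rotvec(s["tcp_rot"]).as_matrix();print("jaw",ang(M[:2,2]),s["tool_pos"])
E
```

```text
bar [array([ 0.56318105, -0.23761471]), array([ 0.47121959, -0.22270196])] [ 0.51720032 -0.23015834] 350.7889260799214 0.09316275400392587
[[ 0.59616736 -0.18570032]
 [ 0.57876426 -0.29871491]
 [ 0.43614428 -0.2739544 ]
 [ 0.45433982 -0.16194898]] [ 0.51635393 -0.23007965] [np.float64(0.11434668661915023), np.float64(0.14475338573856303), np.float64(0.11347374674472324), np.float64(0.14380256256376023)] [np.float64(81.24579569444825), np.float64(80.15094663489921), np.float64(80.77277382258261), np.float64(80.4931022892344)]
jaw 261.6401774703296 [ 0.51405589 -0.22936579  0.1997076 ]
```

```bash
python3 -m jog '[[2.5,-1,-25,-1,50],[2.5,-1,-55,-1,50],[2.5,-1,-85,-1,50],[2.5,-1,-115,-1,50],[2.5,-1,-140,-1,50],[2.5,-1,-160,-1,50],[2.5,-1,-174,-1,50],[2.5,-1,-183,-1,50],[2.5,-1,-183,-1,35],[2.5,-1,-183,-1,20]]' 50; python3 - <<'E'
from h import *
from workcell import bot
s=bot.read_state();print(s["tool_pos"],s["width"],s["wrist_force"],s["torque"])
c=bot.read_camera("side");a=c["pixels"][:,:,::-1]
cv2.imwrite("pics/s22.png",cv2.resize(a[120:220,230:340],None,fx=6,fy=6,interpolation=cv2.INTER_CUBIC))
c=bot.read_camera("wrist");cv2.imwrite("pics/w22.png",c["pixels"][:,:,::-1])
E
```

```text
time: 30.7
tool_pos: [0.5178, -0.2301, 0.018]
tcp_rot: [-0.174, -2.137, 2.138]
wrist_force: [-0.2, 0.1, 0.2]
width: 0.236
[ 0.51782116 -0.23013567  0.01799497] 0.23590434286911244 [-0.17739681  0.06629284  0.21602537] [0.02216361 0.04498315 0.02109824]
```

View pics/s22.png

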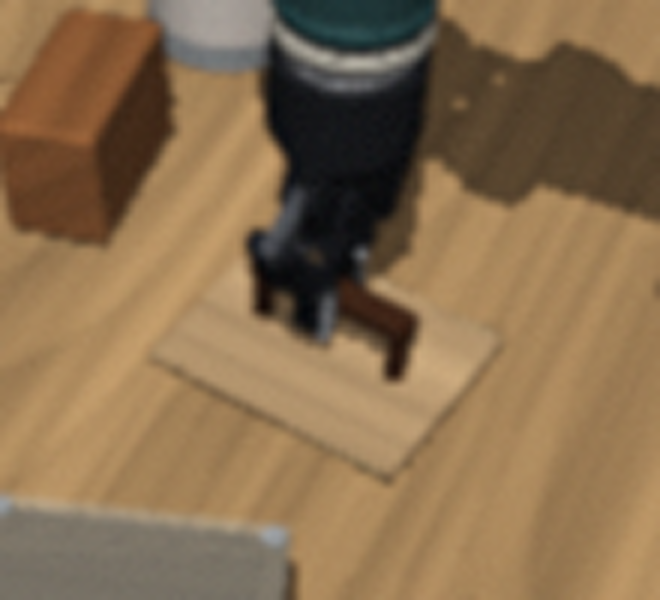

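View pics/w22.png

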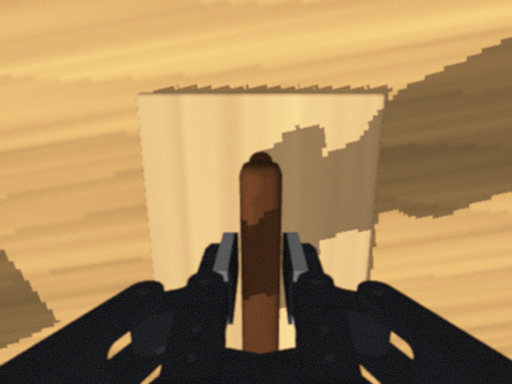

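```bash
python3 -m jog '[[0,0,0,0,8],[0,0,0,0,5],[0,0,0,0,5],[0,0,0,0,5],[0,0,0,0,5],[0,0,0,0,5],[0,0,3,0,5],[0,0,10,0,5],[0,0,20,0,5],[0,0,30,0,5]]' 60; python3 - <<'E'
from h import *
from workcell import bot
s=bot.read_state();print(s["tool_pos"],s["width"],s["wrist_force"],s["torque"])
c=bot.read_camera("side");a=c["pixels"][:,:,::-1]
cv2.imwrite("pics/s23.png",cv2.resize(a[120:220,230:340],None,fx=6,fy=6,interpolation=cv2.INTER_CUBIC))
E
```

```text
time: 32.05
tool_pos: [0.5171, -0.2298, 0.0478]
tcp_rot: [-0.173, -2.137, 2.137]
wrist_force: [0.5, -0.3, -2.4]
width: 0.174
[ 0.51707185 -0.22982282  0.04778542] 0.17437886731768185 [ 0.52342233 -0.29860342 -2.38392144] [-0.01536743 -0.06161837 -0.00543096]
```

View pics/s23.png

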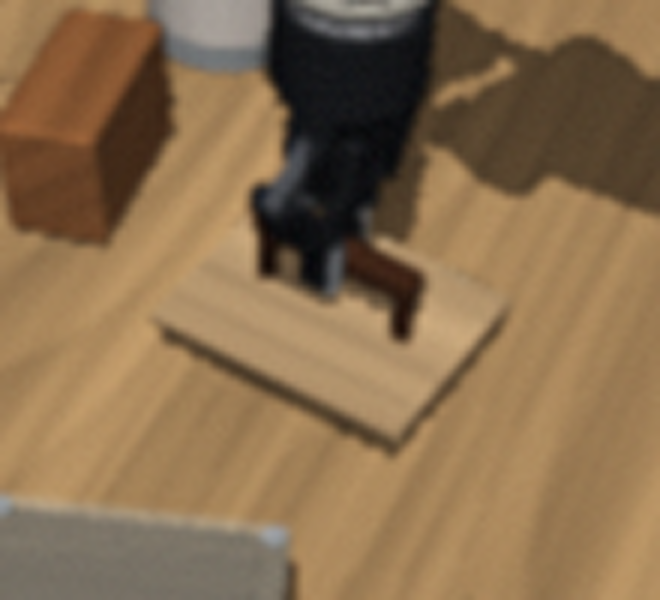

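```bash
python3 -m jog '[[0,0,35,0,5],[0,10,80,3,5],[-4,50,120,6,5],[-9,105,150,9,5],[-14,160,150,12,5],[-19,215,150,15,5],[-24,270,150,18,5],[-30,325,150,21,5],[-36,375,150,24,5],[-41.5,426,145,26.6,5]]' 60; python3 -m jog '[[0,0,0,0,5],[0,0,-10,0,5],[0,0,-20,0,5],[0,0,-30,0,5],[0,0,-35,0,5],[0,0,-35,0,5],[0,0,-35,0,5],[0,0,-35,0,5],[0,0,-35,0,5],[0,0,-35,0,5]]'; python3 - <<'E'
from h import *
from workcell import bot
import pickle
s=bot.read_state();print(s["tool_pos"],s["width"],s["wrist_force"],s["torque"])
D={}
for n in ("wrist","side"):
    D[n]=bot.read_camera(n)
pickle.dump(D,open("d24.pkl","wb"))
cv2.imwrite("pics/w24.png",cv2.resize(D["wrist"]["pixels"][:,:,::-1],None,fx=1.5,fy=1.5,interpolation=cv2.INTER_CUBIC))
cv2.imwrite("pics/s24.png",cv2.resize(D["side"]["pixels"][200:310,140:280,::-1],None,fx=5.4,fy=5.4,interpolation=cv2.INTER_CUBIC))
E
```

```text
time: 33.35
tool_pos: [0.4756, 0.198, 0.1932]
tcp_rot: [-0.313, 2.057, -2.056]
wrist_force: [1.6, -0.2, -2.2]
width: 0.174
time: 34.6
tool_pos: [0.4757, 0.1962, 0.1574]
tcp_rot: [-0.314, 2.058, -2.058]
wrist_force: [0.3, 0.4, -1.6]
width: 0.172
[0.47570065 0.19623774 0.15736546] 0.1720195206563149 [ 0.33802268  0.41011858 -1.56659641] [-0.0523283   0.05194386 -0.02206702]
```

View pics/w24.png

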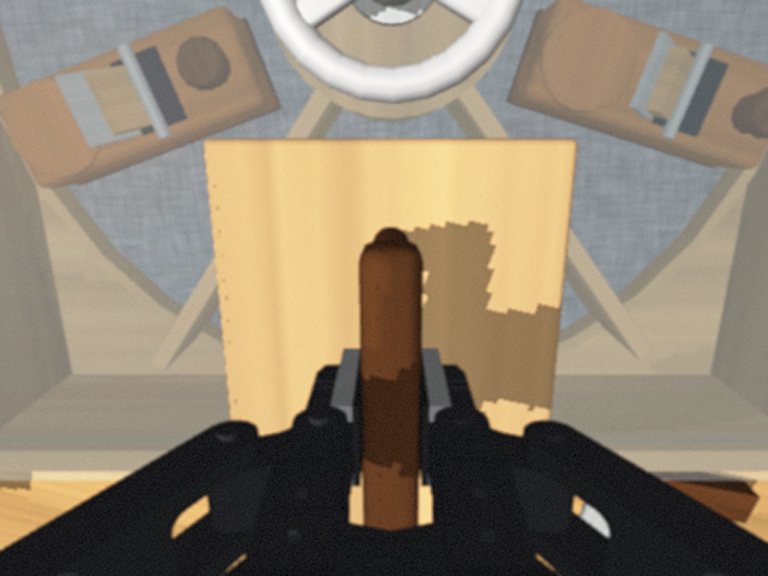

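View pics/s24.png

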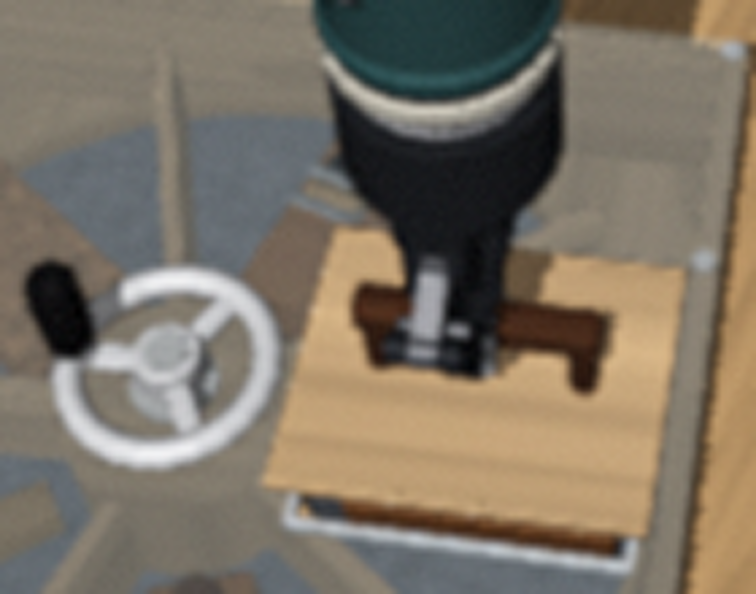

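```bash
python3 - <<'E'
from div import *
c=pickle.load(open("d24.pkl","rb"))["wrist"]
u=np.array([np.cos(np.radians(17.35)),np.sin(np.radians(17.35))]);n=np.array([-u[1],u[0]]);op=np.array([.4758,.1970])
F=lambda p,z:ray(c,un(p,1.5,(0,0)),z)[:2]
for z in (.149,.154,.159):
    L=F((205,141),z);R=F((576,142),z);print(z,np.linalg.norm(L-R),((L+R)/2-op)@u,((L+R)/2-op)@n,ang(L-R)-90)
S=SIDE
q=[ray(S,un(p,5.4,(140,200)),.154)[:2]-op for p in ((265,487),(645,535),(683,268))]
print([(k@u,k@n) for k in q])
E
```

```text
0.149 0.11540853483380205 0.06943701134043502 -0.0005114100213184888 17.189848425265026
0.154 0.11189464711903534 0.06950632368051851 -0.0005106058222612645 17.189848425265055
0.159 0.10838075940426865 0.069575636020602 -0.0005098016232039874 17.189848425265055
[(np.float64(0.06693299322853666), np.float64(0.059437181115081866)), (np.float64(-0.07541268283638401), np.float64(0.05827680569729862)), (np.float64(-0.07490685109893522), np.float64(-0.05768518210419839))]
```

```bash
python3 -m jog '[[3.5,1.1,0,0,5],[3.5,1.1,-6,0,5],[3.5,1.1,-12,0,5],[3.5,1.1,-18,0,5],[3.5,1.1,-23,0,5],[3.5,1.1,-26,0,5],[3.5,1.1,-28,0,5],[3.5,1.1,-30,0,5],[3.5,1.1,-31,0,5],[3.5,1.1,-32,0,5]]' 60; python3 - <<'E'
from h import *
from workcell import bot
s=bot.read_state();print(s["tool_pos"],s["width"],s["wrist_force"],s["torque"])
c=bot.read_camera("wrist");cv2.imwrite("pics/w25.png",cv2.resize(c["pixels"][:,:,::-1],None,fx=1.5,fy=1.5,interpolation=cv2.INTER_CUBIC))
c=bot.read_camera("side");cv2.imwrite("pics/s25.png",cv2.resize(c["pixels"][200:310,140:280,::-1],None,fx=5.4,fy=5.4,interpolation=cv2.INTER_CUBIC))
E
```

```text
time: 35.95
tool_pos: [0.4792, 0.1973, 0.1253]
tcp_rot: [-0.314, 2.058, -2.058]
wrist_force: [-0.5, 1.1, -1.9]
width: 0.176
[0.47920899 0.19726229 0.1252587 ] 0.17599038149137675 [-0.54594863  1.14675321 -1.89443972] [ 0.00134487 -0.02788547 -0.06001829]
```

View pics/s25.png

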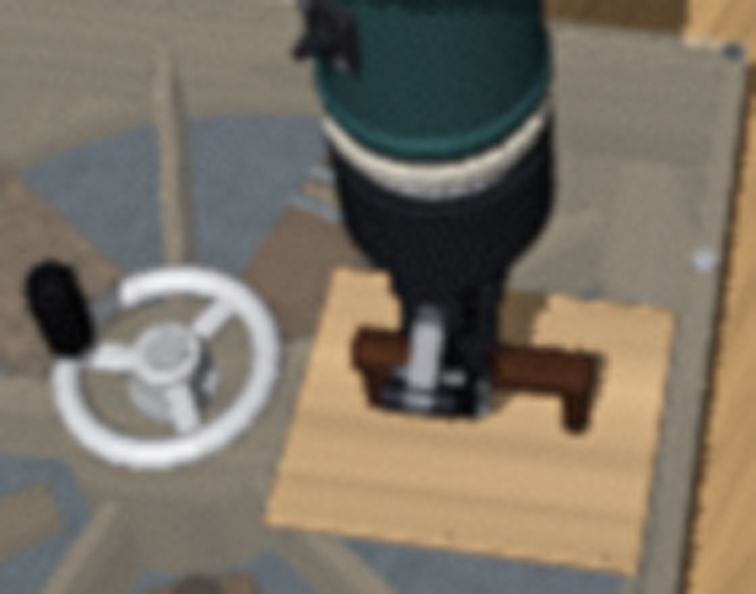

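View pics/w25.png

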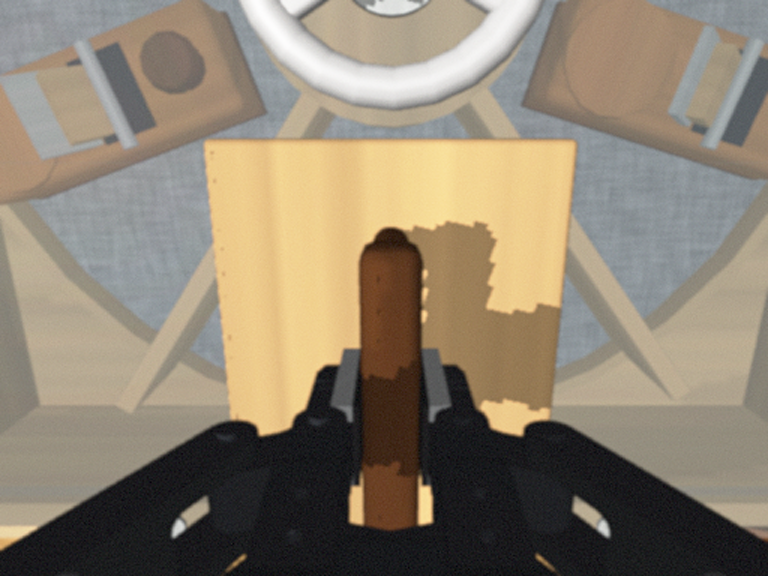

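```bash
python3 -m jog '[[0,0,-0.7,0,5],[0,0,-1.4,0,5],[0,0,-2.1,0,5],[0,0,-2.8,0,5],[0,0,-3.5,0,5],[0,0,-4.2,0,5],[0,0,-4.9,0,5],[0,0,-5.6,0,5],[0,0,-6,0,5],[0,0,-6.4,0,5]]' 60; python3 - <<'E'
from h import *
from workcell import bot
s=bot.read_state();print(s["tool_pos"],s["width"],s["wrist_force"],s["torque"])
E
```

```text
time: 37.3
tool_pos: [0.4791, 0.1973, 0.1202]
tcp_rot: [-0.314, 2.058, -2.058]
wrist_force: [-5.2, -3.1, 10.1]
width: 0.176
[0.47912733 0.19725814 0.1202004 ] 0.175741000097232 [-5.174094   -3.06990141 10.06127394] [-0.28930744  0.84345503 -0.02947171]
```

```bash
python3 -m jog '[[0,0,-0.6,0,5],[0,0,-0.6,0,5],[0,0,0.2,0,10],[0,0,0.5,0,20],[0,0,0.5,0,25],[0,0,0.5,0,30],[0,0,0.5,0,35],[0,0,0.5,0,38],[0,0,0.5,0,38],[0,0,0.5,0,38]]' 30; python3 - <<'E'
from h import *
from workcell import bot
s=bot.read_state();print(s["tool_pos"],s["width"],s["wrist_force"],s["torque"])
c=bot.read_camera("wrist");cv2.imwrite("pics/w26.png",cv2.resize(c["pixels"][:,:,::-1],None,fx=1.5,fy=1.5,interpolation=cv2.INTER_CUBIC))
c=bot.read_camera("side");cv2.imwrite("pics/s26.png",cv2.resize(c["pixels"][200:310,140:280,::-1],None,fx=5.4,fy=5.4,interpolation=cv2.INTER_CUBIC))
E
```

```text
time: 38.55
tool_pos: [0.4791, 0.1972, 0.1193]
tcp_rot: [-0.314, 2.058, -2.058]
wrist_force: [0.5, -0.7, 0.0]
width: 0.443
[0.47911324 0.19724358 0.1192662 ] 0.44349235046428004 [ 0.46014104 -0.74479884  0.04434657] [-0.02501017 -0.05814317 -0.00468389]
```

View pics/s26.png

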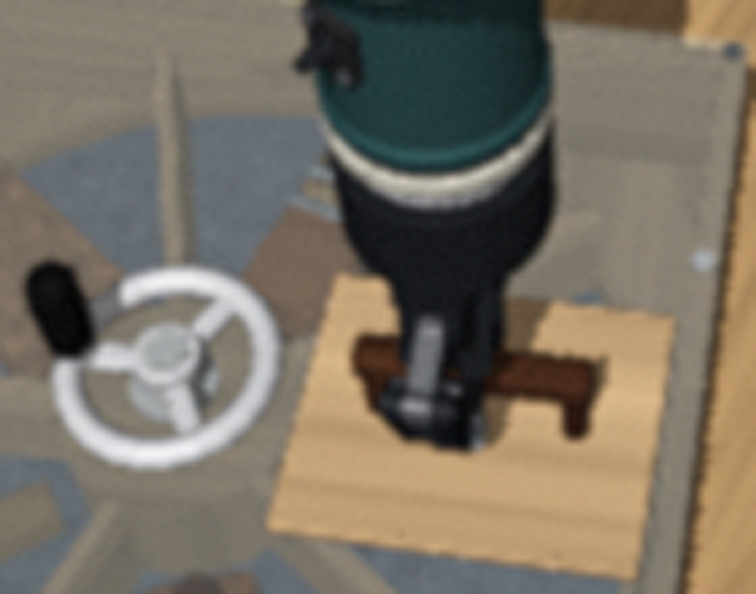

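View pics/w26.png

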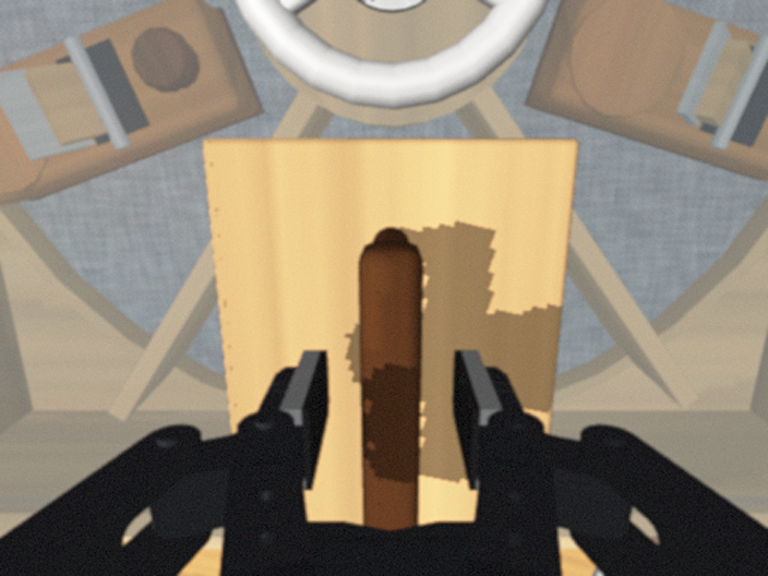

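Released with zero residual force. Lift straight up, then check.

```bash
python3 -m jog '[[0,0,3,0,38],[0,0,8,0,40],[0,0,18,0,40],[0,0,30,0,40],[0,0,50,0,40],[0,0,80,0,40],[0,0,110,0,40],[0,0,140,0,40],[-10,-50,160,0,40],[-10,-100,160,0,40]]' 30; python3 - <<'E'
from h import *
from workcell import bot
import pickle
s=bot.read_state();print(s["tool_pos"],s["width"],s["wrist_force"],s["time"])
D={n:bot.read_camera(n) for n in ("wrist","side","top")}
pickle.dump(D,open("d27.pkl","wb"))
cv2.imwrite("pics/w27.png",D["wrist"]["pixels"][:,:,::-1])
cv2.imwrite("pics/s27.png",cv2.resize(D["side"]["pixels"][180:384,30:300,::-1],None,fx=2.9,fy=2.9,interpolation=cv2.INTER_CUBIC))
cv2.imwrite("pics/t27.png",D["top"]["pixels"][:,:,::-1])
E
```

```text
time: 39.9
tool_pos: [0.4702, 0.0969, 0.283]
tcp_rot: [-0.31, 2.054, -2.055]
wrist_force: [1.7, 0.6, 0.3]
width: 0.466
[0.47016206 0.0968653  0.2829757 ] 0.4660417830346255 [1.69478951 0.59505242 0.28336038] 39.9
```

View pics/w27.png

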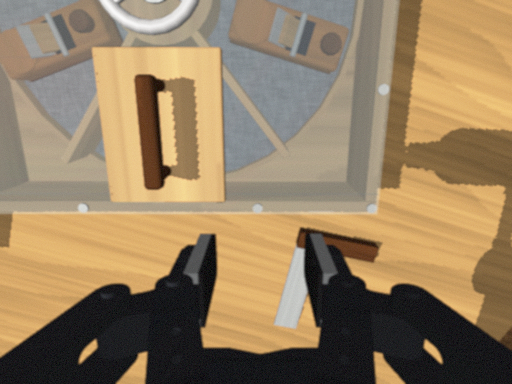

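View pics/s27.png

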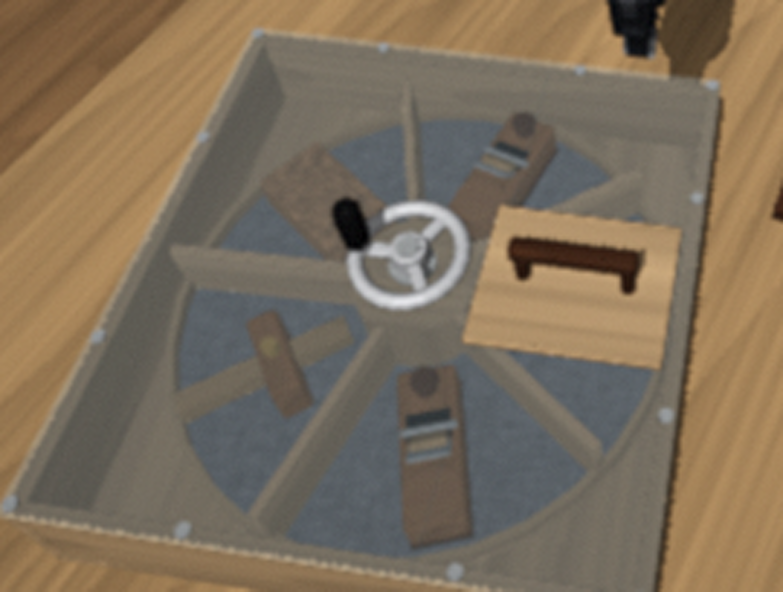

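View pics/t27.png

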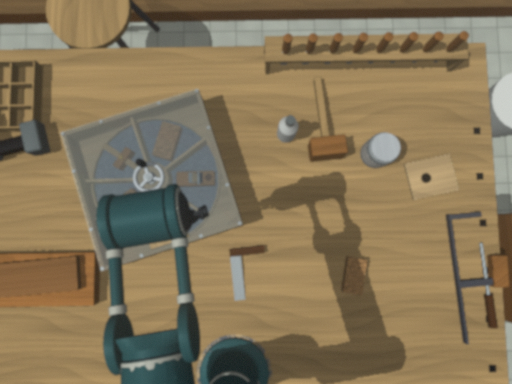

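```bash
python3 - <<'E'
from div import *
D=pickle.load(open("d27.pkl","rb"))
u=np.array([np.cos(np.radians(17.35)),np.sin(np.radians(17.35))]);n=np.array([-u[1],u[0]]);op=np.array([.4758,.1970])
q=[ray(D["side"],un(p,2.9,(30,180)),.116)[:2]-op for p in ((497,207),(681,229),(660,366),(464,343))]
print("side",[(round(k@u*1e3,1),round(k@n*1e3,1)) for k in q])
q=[ray(D["wrist"],p,.116)[:2]-op for p in ((93,47),(220,45),(225,202),(111,202))]
print("wrist",[(round(k@u*1e3,1),round(k@n*1e3,1)) for k in q],ang(q[0]-q[3])%90,ang(q[1]-q[2])%90)
# divider R (right in wrist) centre line
P=[ray(D["wrist"],p,.094)[:2] for p in ((201,42),(283,153))];print("right div",ang(P[1]-P[0]))
P=[ray(D["wrist"],p,.094)[:2] for p in ((97,95),(68,160))];print("left div",ang(P[1]-P[0]))
E
```

```text
side [(np.float64(74.0), np.float64(-55.8)), (np.float64(-72.4), np.float64(-56.8)), (np.float64(-71.9), np.float64(56.5)), (np.float64(70.0), np.float64(59.1))]
wrist [(np.float64(73.2), np.float64(54.3)), (np.float64(75.0), np.float64(-58.1)), (np.float64(-71.1), np.float64(-58.6)), (np.float64(-71.2), np.float64(55.7))] 16.818834085989252 17.556996555454564
right div 234.33466389803442
left div 166.6853046859219
```

```bash
python3 - <<'E'
from workcell import bot
print(bot.finish_job(), bot.read_state()["time"])
E
```

```text
the job is handed in; nothing more can be done
the job is handed in; nothing more can be done
```

I turned the store until the empty bay was under the opening, set the plane down in it and closed the opening with its cover. The job was handed in after about 40 s of the 72 s, and `finish_job` gives no verdict.

- **Turntable:** it took three goes at the handle. The first grip closed above the handle and slipped off without turning the store; the fingertips sit about 40 mm higher than the stated offset from the TCP suggests. The second turn left the bay about 1.5° short, and the third, a small correction, left it about 1.5° past square by the measured divider lines. I accepted that. A rougher look after the plane was in suggested under 1°, and two last hand-picked divider lines, too coarse to trust, gave up to 3°.
- **Plane:** I lowered it until the force showed contact at the height expected for the bay floor, then released it there. Pictures after the lift show it lying flat along the radius. When the fingers opened there was a light touch of about 8 N, probably a knuckle against the opening's edge.
- **Cover:** contact came within about 1 mm of the home height. In both the side and wrist pictures its corners fall within about 4 mm of the home outline, at the home height, with no visible tilt.
- **The rest of the bench:** in the last pictures the glue, tin, mallet, square and sander look unmoved. The arm was clear of everything at hand-in.

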